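# Show the underside of a culture dish to the bench camera with the stand's mirror

## Robot

A 6-joint arm with a two-finger parallel gripper is mounted at the origin on a cart in front of the work surface, level with it; the furniture and walls round the work are solid. World frame = base frame: x ahead of the robot, y to its left, z up, the work surface at z = 0. Lengths are in mm, angles in rad, forces in N, time in s.
With the tool pointing down it reaches from about 300 to 775 mm from the base axis. Payload 14.6 kg.
Tool frame: the origin (TCP) lies between the finger pads; the fingertips stand manip.finger_overhang ahead of it and the grasp point (between the pads) lies 2 mm behind it (manip.finger_overhang is the distance from the TCP to the fingertips, in mm); z points along the fingers, y is the direction in which the jaws open and shut (so a half turn about z gives the same grasp; the last joint's range is limited). The gripper opens to 94 mm and grips with 3 to 60 N. Pads are 16 mm wide; open, the fingers measure 119 mm over their backs; the gripper's body (75 mm by 177 mm) begins 78 mm behind the grasp point.
Start: joints at [1.255, 0.3, 1.521, -0, 1.321, -0.067], TCP at [135.43, 533.055, 196.746] pointing down, gripper open.
Joint ranges: [-3.03, 3.03], [-0.79, 2.21], [0.23, 2.52], [-1.04, 4.18], [0, 3.07], [-2.55, 2.55]. Speed limits (rad/s): [2.22, 2.22, 2.57, 3.14, 3.14, 3.14].

## Interface

Orientations are given as [roll, pitch, yaw] about the fixed x, y, z axes, in that order (R = Rz(yaw) Ry(pitch) Rx(roll)).
In Python, from cell import manip gives the robot as it stands.
- The arm moves only by the tool drive_tool, never from a script. Its argument "steps" is a list of rows, each an object with "delta_pos": the shift along the world's x, y, z in mm, a list of three; "yaw": the turn about the world's z in rad; "hand": the finger opening in mm, from 0 to 94. A call has 1 to 5 rows; each row shifts and turns the commanded pose from where the row before left it; what a row does not reach is not made up. A row lasts 1/12 s, in which the tool goes at most 41.7 mm and 7.16 degrees, less where a joint would pass 70% of its speed; a pose out of reach is approached as far as the arm can. A call is refused whole if a number of a shift passes 41.7 or a number of a turn 0.125, either way. A call with a gripper value outside its range is refused whole. The fingers move at their own pace and stop on an object; "squeeze" is the grip in N (left out, the last holds). Time passes only in rows, so rows that do not move let the fingers close. It gives the time, the measured TCP pose, the force and the opening at its end, in the units of the state.
- manip.read_state(): the state, without advancing time (a new reading comes with each control period).
- manip.camera(name): name is "scene" or "top" or "wrist"; returns a dict with "frame" (400x640x3 uint8, red, green, blue), "range_z" (400x640 float32, mm along the optical axis (not along the pixel's ray), 0 where there is no reading), "intrinsics" (3x3 intrinsics, pixels), "dist_coeffs" ([k1, k2, p1, p2, k3] as OpenCV has them; the pictures are not rectified), "position" and "attitude" of the camera in the world. Camera axes: x right, y down, z forward; pixel columns grow to the right and rows downward; lengths in mm; the calibration is good to about 2 mm. A picture is of the moment at which its call begins.
- manip.sign_off(): hands the job in, once; it reports no verdict.
The state is a dict: "clock": time; "joints": joint angles; "qd": joint speeds; "effort": joint torques, N m; "eef_pos": TCP position; "eef_rot": TCP orientation; "wrist_force": force on the tool from outside, world axes, zero at the start; "moment": the same for the moment, N m; "finger_gap": finger opening in mm.
Only numpy, scipy, OpenCV 4.12 (cv2) and the standard library are available. Lean on these libraries where they do the work, as an engineer would, in place of code of your own. Each camera call takes 0.05 s, during which the arm holds its last target.

## Task

The cross drawn on the underside of the culture dish has to be photographed by the small camera on the post. Take the dish carrier, which has a bail handle for lifting, and, keeping it upright, lower it onto the two pegs of the reading stand until it sits flat on the deck, and only then let go of it. Then swing the stand's side lever to tilt the mirror until the cross stands in the middle of the mirror as the camera sees it, and finish while holding the lever there: the mirror springs back if it is let go. Leave the camera and the other things on the bench where they are.

Things in the scene. Friction and masses are not known exactly. Their poses are not given: they have to be found in the camera images.
- stand: White sheet-metal reading stand, fixed; 140 x 160 mm (local x, y), 132 mm high. Origin on the bench under its centre, z up. Local -x is its open front, toward the camera; the lever is outside its +y side. Cheeks at y = +-75 mm carry a deck 120 x 158 mm with a window. Under it a mirror turns on an axle along local y through x = 0, z = 62 mm.
- deck (a point): Centre of the stand's deck top (stand frame 0, 0, 132 mm), axes as the stand; the seated carrier's underside lies here. Two steel pegs stand on the deck at y = +62 and -62 mm, x = 0: 8 mm thick, 15 mm high, the upper 6 mm tapering to 3 mm.
- carrier: Loose aluminium dish carrier, about 0.2 kg, with a covered culture dish (90 mm across) fixed in it; starts flat on the bench. Origin: centre of its underside, z up. Plate 104 x 150 x 6 mm with a window and two through holes 10.5 mm across at y = +62 and -62 mm, x = 0. It fits the stand either way round, its y along the stand's y.
- bail (a point): Middle of the carrier's bail handle, over the dish, 50 mm above the carrier's underside; axes as the carrier. A flat bar along the carrier's y, 103 mm long, 14 mm wide (x), 12 mm high (44 to 56 mm above the underside); the dish lid under it ends 22 mm above the underside. Pinch it across x from above.
- mark (a point): Centre of the black cross on the underside of the dish, facing down through the carrier's window, 6 mm above the centre of the carrier's underside. Seated, it lies straight above the mirror's axle, 76 mm over it.
- mirror (a joint): Mirror tilt in rad, 0 to 1.0: how far the glass normal leans from straight up toward the stand's open front (-x). A spring returns it to 0 (0.08 N m there, 0.2 at 0.8). The glass face (79 x 105 mm) lies on the axle. The cross is centred when the normal halves the angle between straight up and the lens, seen along the axle: tilt = pi/4 - e/2 for a lens at elevation e above the axle.
- lever_foot (a point): Foot of the steel lever, on the axle at stand y = +90 mm, outside the +y cheek; axes turn with lever and mirror, which are one piece (as the stand's at tilt 0). A rod 8 mm thick leads to a black handle 108 mm away. At tilt 0 it leans 0.60 rad from upright toward the stand's +x (back); it swings forward as the tilt grows, upright at tilt 0.60.
- lever_grip (a point): Grip point in the lever's handle, a black cylinder 14 mm thick along local y, from stand y = +85 to +119 mm; this point is at y = +104 mm, on a circle of 108 mm radius about the axle (tilt 0: stand x = +61, z = 151 mm). Pinch it from above across the stand's x; it may turn between the fingers.
- lens (a point): Centre of the front glass of the camera (40 mm light metal cube with a black barrel, clamped on a post with a round foot), 165 to 225 mm in front of the mirror's axle and 25 to 120 mm higher than it; it looks at the mirror. Not to be touched.
- view_line: Not a solid thing: the line along which the cross is seen. Origin: middle of the mirror's axle. Its z axis is the path of light from the cross after the mirror at its present tilt (straight up at tilt 0, leaning to the stand's -x by twice the tilt); its y axis is along the axle. The cross is centred when, seen along the axle, z points at the lens.
- timer: Bystander: white square bench timer lying flat, 66 x 66 x 17 mm; origin under its centre.
- counter: Bystander: round metal hand tally counter, 58 x 72 x 22 mm; origin under its centre.
- oil: Bystander: small brown bottle with a black cap, 24 mm thick, 58 mm high; origin under its centre.
- pen: Bystander: felt marker lying flat, 128 mm long, 14 mm thick; origin under its centre.

How it is judged (in metres and radians):
On the way, in this order (a step that is already met when the one before it is completed fails the run):
1. the carrier is lowered in hand onto both pegs, down to within 5 mm of the deck (horizontal distance between mark and deck below 0.003 m and z of mark in the frame of stand below 0.143 m and angle between the x axis of carrier and the x axis of stand, either way round below 0.05 rad and angle between carrier's own z axis and vertical below 0.04 rad and contact force between the fingers and carrier above 0.5 N), for 0.1 s.
2. it sits flat on the deck and has been let go (horizontal distance between mark and deck below 0.003 m and z of mark in the frame of stand below 0.1405 m and angle between the x axis of carrier and the x axis of stand, either way round below 0.05 rad and angle between carrier's own z axis and vertical below 0.04 rad and not (contact force between the fingers and carrier above 0.05 N)), for 0.2 s.
At the end, for the whole second after the job is handed in: Carrier flat on the deck on both pegs (centre within 3 mm, square within 0.05 rad, raised under 2.5 mm), fingers off it; fingers bear on the lever with over 0.3 N; mirror still; the line of sight from the cross by the mirror passes within 18 mm above or below the lens centre (all of step 2 and contact force between the fingers and mirror above 0.3 N and x of lens in the frame of view_line between -0.018 and 0.018 m and z of lens in the frame of view_line above 0.15 m and velocity of joint mirror between -0.06 and 0.06 rad/s); the arm keeps its last pose, push and grip.
It fails at once if the carrier is tipped by more than 0.5 rad (angle between carrier's own z axis and vertical above 0.5 rad).
It fails at once if the camera is shifted by more than 10 mm (distance of lens from where it was at the start of the episode above 0.01 m).
It fails at once if a bystander is shifted by more than 30 mm (distance of any of timer, counter, oil, pen from where it was at the start of the episode above 0.03 m).
It also fails if it takes over 64 s, if anything falls off the work surface, if the arm or the gripper's body presses on something with over 40 N, if the wrist force passes 120 N, or if a joint passes its speed limit or range.

## Working session

There is one attempt and no reset: what is moved stays moved. The work goes in short steps, Python scripts to look and compute and a tool call to move; the robot and the scene stay as the last step left them, time stands still between calls to the robot, and variables do not carry over. Pictures are saved under pics/ and viewed, and the job is handed in when it is done.

Besides the shell and the picture viewer there is one more tool, called after ">>>" as name(argument=value, ...) on one line, values as JSON. drive_tool: Moves the arm, as the interface text tells. Its arguments: {"type":"object","properties":{"steps":{"type":"array"},"squeeze":{"type":"number"}},"required":["steps"]}

```bash
ls; mkdir -p pics; cat > h.py <<'E'
import numpy as np, cv2
from cell import manip
def grab(n):
    c=manip.camera(n); np.savez(f'{n}.npz',**{k:np.array(v) for k,v in c.items()}); return c
def load(n): return dict(np.load(f'{n}.npz'))
E
python3 - <<'E'
from h import *
print(manip.read_state(), manip.finger_overhang)
for n in ['scene','top','wrist']:
    c=grab(n); cv2.imwrite(f'pics/{n}0.png',c['frame'][:,:,::-1])
    print(n,c['intrinsics'],c['dist_coeffs'],c['position'],c['attitude'])
E
```

```text
pics
{'clock': 0.0, 'joints': array([ 1.25540140e+00,  3.00451651e-01,  1.52159277e+00,  6.53250848e-06,
        1.32071018e+00, -6.65997166e-02]), 'qd': array([-0.00076704, -0.00031311, -0.00092796,  0.00100606,  0.00170886,
       -0.00080835]), 'effort': array([ 2.63911184e-03, -5.31801188e+01, -3.52747965e+01,  7.09198276e-02,
        2.42471328e-02, -9.14376483e-05]), 'eef_pos': array([135.3438189 , 532.79789043, 196.19206593]), 'eef_rot': array([-3.14043371e+00, -8.36413841e-05,  2.89279578e+00]), 'wrist_force': array([-0.24630486, -0.17111708, -0.14116277]), 'moment': array([ 0.00229917,  0.04018832, -0.01571677]), 'finger_gap': 93.97715849309469} 17.0
scene [[390.86301219   0.         318.23247826]
 [  0.         390.86301219 197.25721471]
 [  0.           0.           1.        ]] [-0.01867341  0.          0.          0.          0.        ] [ 135.77064871 -800.82244815  933.69363679] [-2.30424886 -0.01121127 -0.45603817]
top [[392.52196329   0.         316.877123  ]
 [  0.         392.52196329 193.32205253]
 [  0.           0.           1.        ]] [-0.0300963  0.         0.         0.         0.       ] [ 433.14576335   14.68678966 1503.38402414] [-3.04426652e+00 -2.32565748e-03 -1.58280733e+00]
wrist [[313.72003941   0.         320.31370657]
 [  0.         313.72003941 201.68586762]
 [  0.           0.           1.        ]] [-0.04718907  0.          0.          0.          0.        ] [ 66.47441656 550.54316325 383.78096037] [2.89086956e+00 5.42513689e-04 1.32182039e+00]
```

View pics/scene0.png

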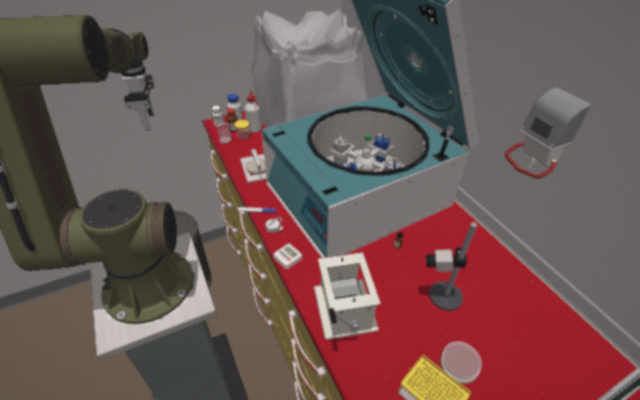

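View pics/top0.png

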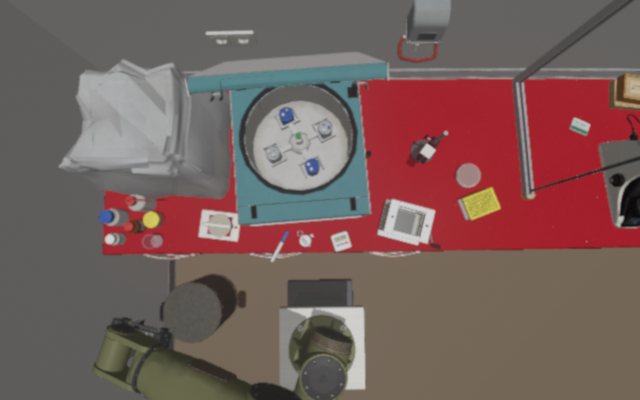

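View pics/wrist0.png

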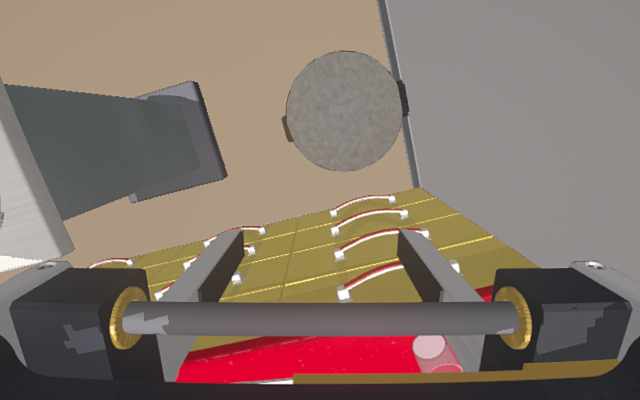

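```bash
cat >> h.py <<'E'
from scipy.spatial.transform import Rotation as R
def Rc(c): return R.from_euler('xyz',c['attitude']).as_matrix()
def rays(c,uv):
    uv=np.array(uv,float).reshape(-1,1,2)
    n=cv2.undistortPoints(uv,c['intrinsics'],c['dist_coeffs'])[:,0]
    return np.c_[n,np.ones(len(n))]@Rc(c).T
def plane(c,uv,z):
    d=rays(c,uv); return c['position']+d*((z-c['position'][2])/d[:,2])[:,None]
def cloud(c):
    h,w=c['range_z'].shape
    u,v=np.meshgrid(np.arange(w),np.arange(h))
    d=rays(c,np.c_[u.ravel(),v.ravel()])
    return (c['position']+d*c['range_z'].reshape(-1,1)).reshape(h,w,3)
def proj(c,p):
    Rm=Rc(c); p=(np.array(p,float).reshape(-1,3)-c['position'])@Rm
    return cv2.projectPoints(p,np.zeros(3),np.zeros(3),c['intrinsics'],c['dist_coeffs'])[0][:,0]
def crop(c,x0,x1,y0,y1,s,name):
    cv2.imwrite(f'pics/{name}.png',cv2.resize(c['frame'][y0:y1,x0:x1,::-1],None,fx=s,fy=s,interpolation=cv2.INTER_CUBIC))
E
python3 - <<'E'
from h import *
t=load('top'); s=load('scene')
crop(t,180,300,190,260,6,'t_car'); crop(t,360,480,120,260,4,'t_st'); crop(s,300,500,200,350,4,'s_st'); crop(s,200,300,110,210,6,'s_car')
P=cloud(t)
np.set_printoptions(precision=0,suppress=True,linewidth=150)
for n,(u,v) in dict(car=(219,224),stand=(392,210),stand2=(425,238),oil=(368,154),timer=(341,241),counter=(306,240),pen=(280,246),cent=(300,215),centedge=(243,216),cent_r=(364,212),lever=(435,245),cam=(428,152),bench=(450,230),bag=(200,180)).items(): print(n,P[v,u])
E
```

```text
car [465. 371.  57.]
stand [ 505. -252.  135.]
stand2 [ 406. -365.  130.]
oil [ 721. -184.   54.]
timer [397. -79.  18.]
counter [402.  52.  23.]
pen [381. 151.  12.]
cent [487.  66. 237.]
centedge [486. 249. 242.]
cent_r [ 494. -140.  244.]
lever [ 383. -389.  163.]
cam [ 703. -376.  169.]
bench [ 433. -499.   -0.]
bag [599. 377. 282.]
```

View pics/t_car.png

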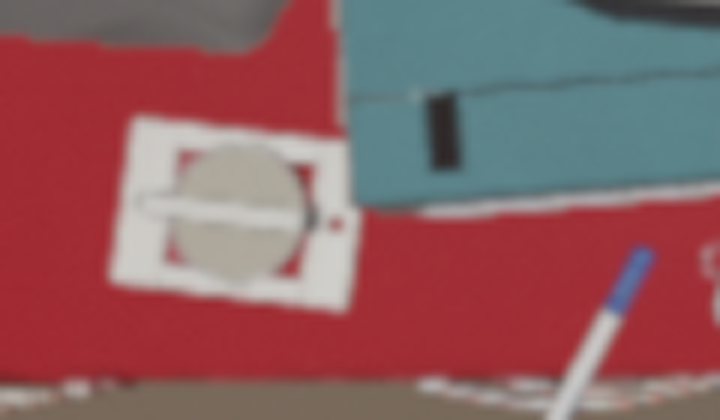

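View pics/t_st.png

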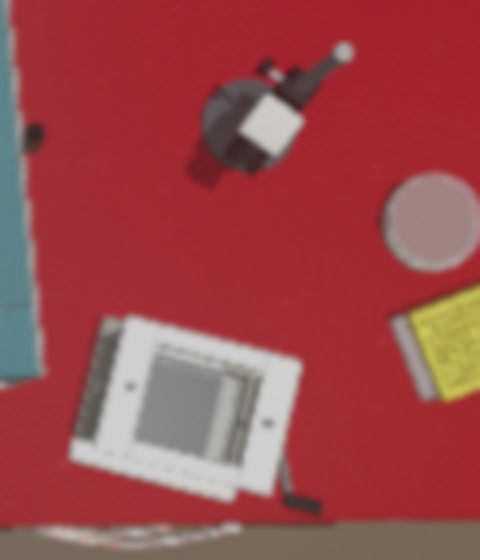

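View pics/s_st.png

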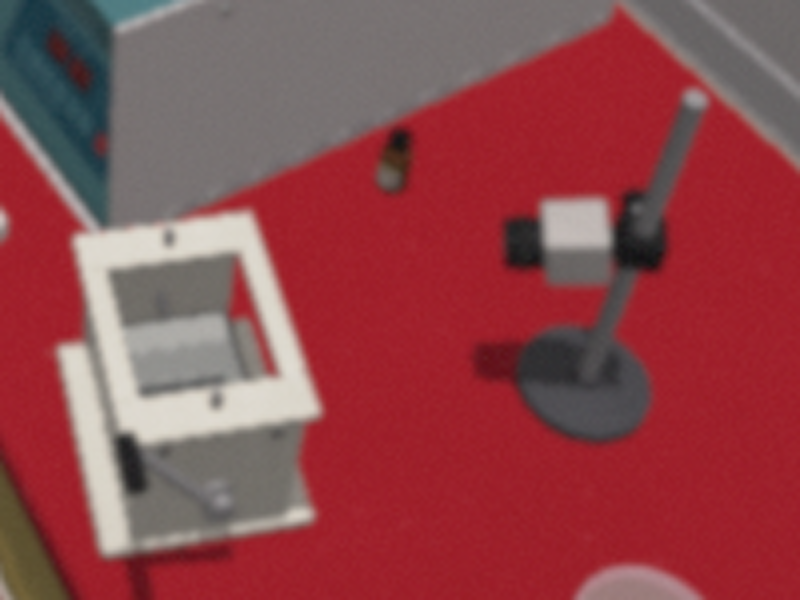

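View pics/s_car.png

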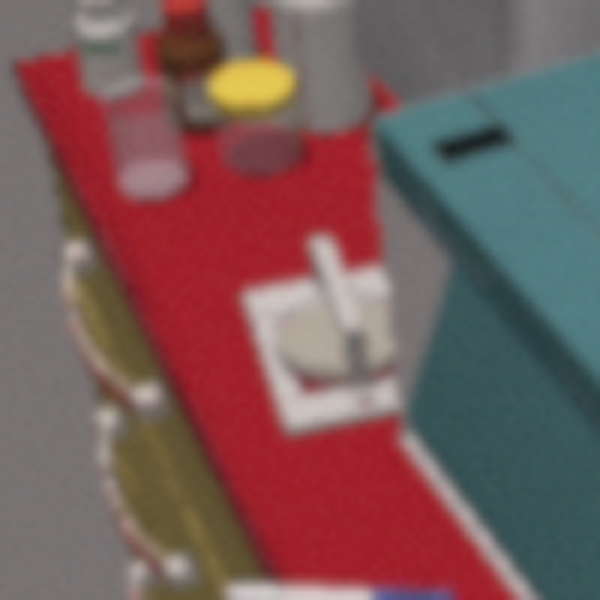

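```bash
python3 - <<'E'
from h import *
np.set_printoptions(precision=1,suppress=True,linewidth=150)
t=load('top'); s=load('scene'); P=cloud(t)
# carrier white mask
f=t['frame'].astype(int); sub=np.zeros(f.shape[:2],bool); sub[200:250,190:239]=1
w=(f.min(2)>130)&sub
red=(f[...,0]>120)&(f[...,1]<80)
m=(~red)&sub; m=m.astype(np.uint8)
n,l,st,_=cv2.connectedComponentsWithStats(m); 
for i in range(1,n):
  if st[i,4]>100: print(st[i])
# bail ends (crop px/6+offset)
b=plane(t,[(180+140/6,190+203/6),(180+312/6,190+218/6)],56); print('bail top',b,b.mean(0),np.linalg.norm(b[1]-b[0]))
c=plane(t,[(180+133/6,190+115/6),(180+108/6,190+283/6),(180+348/6,190+312/6)],6); print('corners',c, np.linalg.norm(c[1]-c[0]),np.linalg.norm(c[1]-c[2]),(c[0]+c[2])/2)
h=plane(t,[(180+336/6,190+224/6)],6);print('hole',h)
# scene bail ends
b2=plane(s,[(200+322/6,110+240/6),(200+352/6,110+330/6)],56);print('scene bail',b2)
pt=[(392.5,216.5),(427,225.5)]; ps=[(342,259.3),(354,300)]
print('pegs top@145',plane(t,pt,145)); print('pegs scene@145',plane(s,ps,145))
m=P[...,2]; 
for v in range(180,200,3): print(v,P[v,190:232:6])
E
```

```text
[ 198  200   41   43 1218]
bail top [[466.4 429.3  56. ]
 [456.1 323.3  56. ]] [461.2 376.3  56. ] 106.4855046840478
corners [[523.6 449.    6. ]
 [417.2 463.3   6. ]
 [397.4 310.7   6. ]] 107.33331307078755 153.80810920351004 [460.5 379.8   6. ]
hole [[452.9 318.7   6. ]]
scene bail [[468.3 421.5  56. ]
 [453.5 322.9  56. ]]
pegs top@145 [[ 482.  -251.   145. ]
 [ 449.4 -369.8  145. ]]
pegs scene@145 [[ 479.5 -258.6  145. ]
 [ 446.6 -377.1  145. ]]
180 [[592.9 394.  327.9]
 [597.  385.7 295.7]
 [600.5 374.9 268.4]
 [604.9 365.1 234.5]
 [609.1 354.2 201.1]
 [614.  343.2 163.6]
 [621.8 336.3 103.4]]
183 [[588.5 405.8 290.9]
 [589.8 390.6 279.2]
 [593.8 381.3 246. ]
 [596.4 368.  223.4]
 [600.2 356.4 192.1]
 [603.6 343.3 162.8]
 [610.9 336.1 103.8]]
186 [[588.4 430.7 213. ]
 [588.9 412.4 207.5]
 [587.8 390.3 214.3]
 [588.5 372.6 206.3]
 [589.8 355.9 193.4]
 [594.5 345.7 152.4]
 [599.8 335.5 105.9]]
189 [[580.8 437.3 192. ]
 [581.8 420.3 181.3]
 [583.6 405.2 162.8]
 [582.3 381.9 172. ]
 [581.  358.9 181.2]
 [583.4 344.2 158.2]
 [590.7 339.1  89.8]]
192 [[572.7 443.5 172.1]
 [574.2 427.8 156. ]
 [577.8 417.9 118.6]
 [577.9 397.4 115.3]
 [574.2 367.3 148.6]
 [574.  346.4 148.4]
 [582.7 345.3  62.4]]
195 [[564.9 451.6 146.2]
 [570.6 449.3  85.4]
 [570.5 427.7  84.1]
 [570.3 406.2  82.8]
 [568.4 379.7 100.5]
 [569.1 360.5  90.4]
 [577.5 359.4   0.2]]
198 [[568.  500.1  -4.9]
 [567.  474.4   2.8]
 [567.2 452.8  -2.6]
 [566.8 429.1  -1.2]
 [560.9 389.2  63.1]
 [560.5 366.8  64. ]
 [565.6 358.5   3.5]]
```

>>> drive_tool(steps=[{"delta_pos": [20,-20,28],"yaw": -0.12,"hand": 94},{"delta_pos": [20,-20,28],"yaw": -0.12,"hand": 94},{"delta_pos": [20,-20,28],"yaw": -0.12,"hand": 94},{"delta_pos": [20,-20,28],"yaw": -0.12,"hand": 94},{"delta_pos": [20,-20,28],"yaw": -0.12,"hand": 94}])

```text
clock: 0.57
eef_pos: [236.0, 431.8, 338.0]
eef_rot: [-3.141, 0.0, 2.287]
wrist_force: [-0.2, 0.8, 0.6]
finger_gap: 93.9
```

>>> drive_tool(steps=[{"delta_pos": [17,-37,0],"yaw": -0.12,"hand": 94},{"delta_pos": [17,-37,0],"yaw": -0.12,"hand": 94},{"delta_pos": [17,-37,0],"yaw": -0.12,"hand": 94},{"delta_pos": [17,-37,0],"yaw": -0.12,"hand": 94},{"delta_pos": [17,-37,0],"yaw": -0.12,"hand": 94}])

```text
clock: 0.98
eef_pos: [320.6, 246.2, 336.7]
eef_rot: [3.141, -0.0, 1.687]
wrist_force: [1.5, 1.1, -0.3]
finger_gap: 93.8
```

>>> drive_tool(steps=[{"delta_pos": [12,-39,0],"yaw": -0.08,"hand": 94},{"delta_pos": [12,-39,0],"yaw": -0.08,"hand": 94},{"delta_pos": [12,-39,0],"yaw": -0.08,"hand": 94},{"delta_pos": [12,-39,0],"yaw": -0.08,"hand": 94},{"delta_pos": [12,-39,0],"yaw": -0.07,"hand": 94}])

```text
clock: 1.4
eef_pos: [380.3, 51.1, 336.9]
eef_rot: [3.141, -0.0, 1.299]
wrist_force: [1.2, 0.8, -0.4]
finger_gap: 94.1
```

>>> drive_tool(steps=[{"delta_pos": [5,-40,0],"yaw": 0,"hand": 94},{"delta_pos": [5,-40,0],"yaw": 0,"hand": 94},{"delta_pos": [5,-40,0],"yaw": 0,"hand": 94},{"delta_pos": [5,-40,0],"yaw": 0,"hand": 94},{"delta_pos": [5,-40,0],"yaw": 0,"hand": 94}])

```text
clock: 1.82
eef_pos: [405.0, -149.1, 336.8]
eef_rot: [3.141, 0.0, 1.302]
wrist_force: [1.6, 1.2, 0.3]
finger_gap: 93.9
```

>>> drive_tool(steps=[{"delta_pos": [8,-38,-8],"yaw": 0,"hand": 94},{"delta_pos": [8,-38,-8],"yaw": 0,"hand": 94},{"delta_pos": [8,-38,-8],"yaw": 0,"hand": 94},{"delta_pos": [8,-36,-8],"yaw": 0,"hand": 94},{"delta_pos": [0,0,0],"yaw": 0,"hand": 94}])

```text
clock: 2.23
eef_pos: [437.0, -301.3, 301.2]
eef_rot: [-3.137, -0.001, 1.299]
wrist_force: [-1.2, 0.3, -1.1]
finger_gap: 93.8
```

```bash
python3 - <<'E'
from h import *
print({k:manip.read_state()[k] for k in ('clock','eef_pos','eef_rot')})
w=grab('wrist'); cv2.imwrite('pics/w1.png',w['frame'][:,:,::-1]); print(w['position'],w['attitude'])
E
```

```text
{'clock': 2.2333, 'eef_pos': array([ 437.01260446, -301.34241155,  301.204017  ]), 'eef_rot': array([-3.13681192e+00, -1.28394727e-03,  1.29916688e+00])}
[ 457.69536987 -232.80476257  488.82849486] [ 2.89279791  0.00453272 -0.27176155]
```

View pics/w1.png

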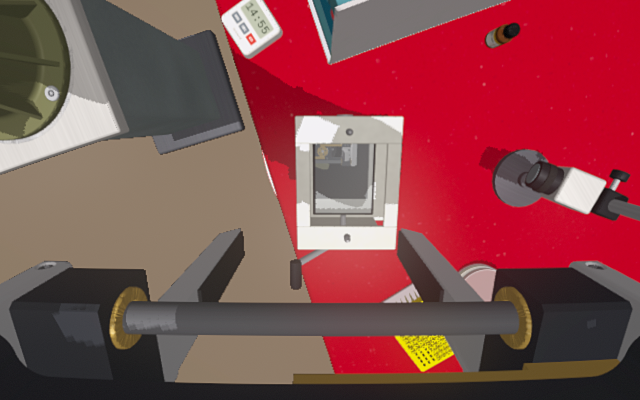

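```bash
python3 - <<'E'
from h import *
w=load('wrist'); crop(w,285,415,105,260,5,'w1a'); crop(w,485,635,140,230,5,'w1b')
E
```

```text
(no output)
```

View pics/w1a.png

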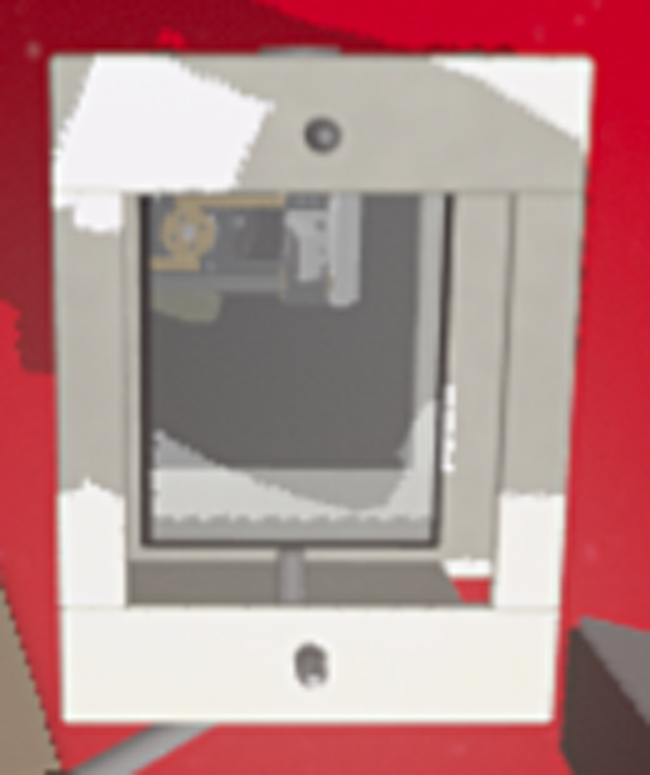

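View pics/w1b.png

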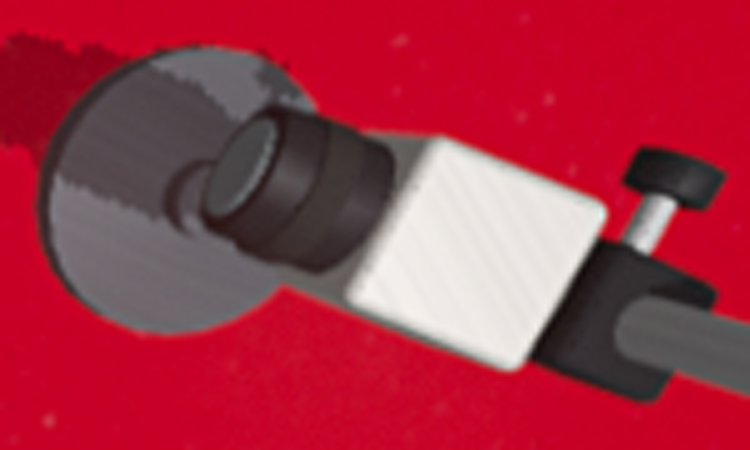

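```bash
cat > geo.py <<'E'
from h import *
np.set_printoptions(precision=1,suppress=True,linewidth=150)
def px(x,y,ox,oy,s): return ((x+.5)/s-.5+ox,(y+.5)/s-.5+oy)
E
python3 - <<'E'
from geo import *
w=load('wrist'); t=load('top'); s=load('scene'); P=cloud(w)
D=plane(w,[px(x,y,285,105,5) for x,y in [(51,57),(594,57),(554,722),(62,722)]],132)
print('deck',D,D.mean(0)); print([np.linalg.norm(D[i]-D[i-1]) for i in range(4)])
pg=plane(w,[px(321,134,285,105,5),px(311,664,285,105,5)],139.5); print('pegs',pg,pg.mean(0),np.linalg.norm(pg[0]-pg[1]))
d=pg[1]-pg[0]; print('yang',np.arctan2(d[1],d[0]))
for e in (D[3]-D[0],D[2]-D[1],D[0]-D[1],D[3]-D[2]): print(np.arctan2(e[1],e[0]))
print('deck depth z',[P[int(v),int(u)] for u,v in [(300,125),(390,125),(300,245),(385,245)]])
u,v=px(245,170,485,140,5); print('lens',u,v,P[round(v)-1:round(v)+2,round(u)-1:round(u)+2].reshape(-1,3))
# triangulate lens with scene/top
def tri(cs):
    A=np.zeros((3,3));b=np.zeros(3)
    for c,uv in cs:
        r=rays(c,[uv])[0]; r/=np.linalg.norm(r); M=np.eye(3)-np.outer(r,r); A+=M;b+=M@c['position']
    x=np.linalg.solve(A,b); return x,[proj(c,x)[0]-uv for c,uv in cs]
print(tri([(w,(u,v)),(s,px(510,243,300,200,4))]))
for c,uv in((s,px(168,237,300,200,4)),(s,px(216,400,300,200,4)),(t,px(130,386,360,120,4)),(t,px(268,422,360,120,4))): print(plane(c,[uv],139.5))
print('lever', plane(w,[(295.5,274)],151+0))
E
```

```text
deck [[ 430.9 -218.4  132. ]
 [ 546.3 -250.2  132. ]
 [ 504.3 -401.8  132. ]
 [ 388.3 -369.6  132. ]] [ 467.5 -310.   132. ]
[np.float64(157.08372739085362), np.float64(119.77889769216965), np.float64(157.27728230082664), np.float64(120.38674138425796)]
pegs [[ 483.5 -250.1  139.5]
 [ 450.9 -368.3  139.5]] [ 467.2 -309.2  139.5] 122.62563894757973
yang -1.8399482484028216
-1.845037806183033
-1.8411681768680055
2.8720871539855737
2.870465234313455
deck depth z [array([ 433.5, -229.2,  130.2]), array([ 529.9, -255.8,  132. ]), array([ 393.2, -365.7,  131.4]), array([ 493.1, -393.1,  132.2])]
lens 533.6 173.6 [[ 675.9 -350.2  139.9]
 [ 676.  -350.   141.5]
 [ 675.5 -349.4  144.2]
 [ 674.7 -350.8  141.6]
 [ 674.1 -350.2  144.3]
 [ 674.6 -350.1  145.3]
 [ 674.4 -351.9  141.9]
 [ 673.6 -351.1  145.1]
 [ 674.1 -351.1  146. ]]
(array([ 679.6, -352.4,  136.9]), [array([ 1. , -0.1]), array([-0.3,  0.2])])
[[ 481.7 -253.2  139.5]]
[[ 448.5 -372.9  139.5]]
[[ 483.5 -250.8  139.5]]
[[ 450.7 -370.1  139.5]]
lever [[ 381.1 -392.3  151. ]]
```

>>> drive_tool(steps=[{"delta_pos": [-5,38,8],"yaw": 0,"hand": 94},{"delta_pos": [-5,38,8],"yaw": 0,"hand": 94},{"delta_pos": [-5,38,8],"yaw": 0,"hand": 94},{"delta_pos": [-5,38,8],"yaw": 0,"hand": 94},{"delta_pos": [-5,38,5],"yaw": 0,"hand": 94}])

```text
clock: 2.7
eef_pos: [411.5, -104.7, 342.8]
eef_rot: [3.14, -0.0, 1.303]
wrist_force: [1.0, 1.2, 1.3]
finger_gap: 94.2
```

>>> drive_tool(steps=[{"delta_pos": [-3,40,0],"yaw": 0.035,"hand": 94},{"delta_pos": [-3,40,0],"yaw": 0.035,"hand": 94},{"delta_pos": [-3,40,0],"yaw": 0.035,"hand": 94},{"delta_pos": [-3,40,0],"yaw": 0.035,"hand": 94},{"delta_pos": [-3,40,0],"yaw": 0.035,"hand": 94}])

```text
clock: 3.12
eef_pos: [396.0, 95.4, 342.4]
eef_rot: [3.14, -0.0, 1.48]
wrist_force: [0.6, -0.6, -0.7]
finger_gap: 94.0
```

>>> drive_tool(steps=[{"delta_pos": [3,40,0],"yaw": 0,"hand": 94},{"delta_pos": [3,40,0],"yaw": 0,"hand": 94},{"delta_pos": [3,40,0],"yaw": 0,"hand": 94},{"delta_pos": [4,40,0],"yaw": 0,"hand": 94},{"delta_pos": [5,40,0],"yaw": 0,"hand": 94}])

```text
clock: 3.53
eef_pos: [414.0, 295.6, 342.4]
eef_rot: [3.141, -0.001, 1.479]
wrist_force: [0.8, 0.1, 0.2]
finger_gap: 94.0
```

>>> drive_tool(steps=[{"delta_pos": [5,36,-15],"yaw": 0,"hand": 94},{"delta_pos": [5,36,-15],"yaw": 0,"hand": 94},{"delta_pos": [5,20,-35],"yaw": 0,"hand": 94},{"delta_pos": [0,0,-40],"yaw": 0,"hand": 94},{"delta_pos": [0,0,-40],"yaw": 0,"hand": 94}])

```text
clock: 3.95
eef_pos: [429.2, 386.4, 195.3]
eef_rot: [3.141, -0.001, 1.48]
wrist_force: [0.4, 0.2, -0.9]
finger_gap: 93.9
```

>>> drive_tool(steps=[{"delta_pos": [0,-6,-25],"yaw": 0,"hand": 94},{"delta_pos": [0,0,0],"yaw": 0,"hand": 94}])

```text
clock: 4.12
eef_pos: [427.8, 377.6, 166.8]
eef_rot: [-3.135, 0.006, 1.479]
wrist_force: [0.6, -0.4, 0.4]
finger_gap: 94.4
```

```bash
python3 - <<'E'
from geo import *
print({k:manip.read_state()[k] for k in ('clock','eef_pos','eef_rot')})
w=grab('wrist'); cv2.imwrite('pics/w2.png',w['frame'][:,:,::-1])
crop(w,270,430,90,270,4,'w2a')
E
```

```text
{'clock': 4.1167, 'eef_pos': array([427.8, 377.6, 166.8]), 'eef_rot': array([-3.1,  0. ,  1.5])}
```

View pics/w2.png

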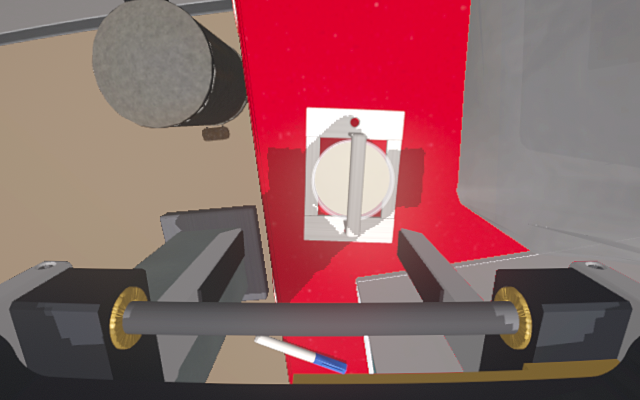

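View pics/w2a.png

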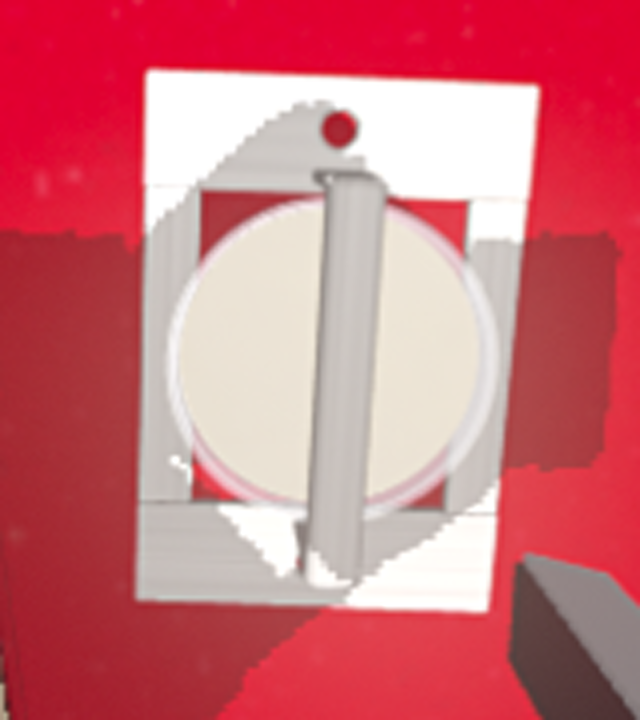

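```bash
python3 - <<'E'
from geo import *
w=load('wrist');P=cloud(w)
D=plane(w,[px(x,y,270,90,4) for x,y in [(147,69),(540,86),(490,612),(136,600)]],6)
print('plate',D,D.mean(0)); print([np.linalg.norm(D[i]-D[i-1]) for i in range(4)])
for e in (D[0]-D[3],D[1]-D[2],D[1]-D[0],D[2]-D[3]): print('%.3f'%np.arctan2(e[1],e[0]))
print('hole',plane(w,[px(340,129,270,90,4)],6))
b=plane(w,[px(356,180,270,90,4),px(332,583,270,90,4)],56); print('bail',b,b.mean(0),np.linalg.norm(b[1]-b[0]),'%.3f'%np.arctan2(*(b[0]-b[1])[[1,0]]))
d=plane(w,[px(166,360,270,90,4),px(499,360,270,90,4)],22);print('dish',d,d.mean(0))
print(w['position'],w['attitude'])
u,v=map(int,px(345,380,270,90,4)); print(P[v,u]); print(P[115,320])
print(P[180:240:10,395:470:10])
E
```

```text
plate [[420.7 465.    6. ]
 [525.1 451.2   6. ]
 [506.3 301.6   6. ]
 [401.9 315.    6. ]] [463.5 383.2   6. ]
[np.float64(151.1279583808827), np.float64(105.30140214998016), np.float64(150.72332025892996), np.float64(105.24090519062749)]
1.446
1.446
-0.131
-0.127
hole [[470.9 444.7   6. ]]
bail [[468.8 433.5  56. ]
 [456.6 334.5  56. ]] [462.7 384.   56. ] 99.80102781662144 1.448
dish [[418.8 388.9  22. ]
 [507.9 380.8  22. ]] [463.3 384.9  22. ]
[436.3 449.9 353.9] [ 2.9  0.  -0.1]
[462.5 386.9  55.2]
[434.4 455.2   5.5]
[[[512.  377.    6.2]
  [524.9 374.6  -0.4]
  [536.5 373.5  -0.7]
  [548.4 372.3  -1.8]
  [559.2 371.7   0.6]
  [570.7 370.8   0.8]
  [582.6 369.6   0.1]
  [563.9 384.2  68.2]]

 [[511.6 365.5   6.2]
  [525.  362.5  -1.7]
  [536.2 361.9  -0.2]
  [548.3 360.4  -1.6]
  [559.4 359.8   0.2]
  [570.9 358.9   0.6]
  [583.  357.6  -0.4]
  [562.4 375.6  72. ]]

 [[511.3 353.6   5.8]
  [524.3 351.   -0. ]
  [536.4 349.4  -1.8]
  [547.8 348.7  -0.3]
  [559.2 347.9   0.6]
  [571.6 346.4  -1. ]
  [583.2 345.5  -0.5]
  [564.8 364.5  67.1]]

 [[512.4 339.5  -1.2]
  [524.1 338.6  -0.6]
  [535.9 337.5  -0.7]
  [547.6 336.6  -0. ]
  [559.5 335.5  -0.3]
  [571.4 334.4  -0.1]
  [583.3 333.3  -0.1]
  [595.3 332.2  -0.2]]

 [[512.  327.3  -0.7]
  [523.5 326.7   0.7]
  [535.2 325.8   1.2]
  [547.4 324.3   0.2]
  [559.3 323.3   0.4]
  [571.6 321.8  -0.5]
  [583.7 320.7  -0.5]
  [595.  320.2   1.3]]

 [[511.4 315.    0.1]
  [479.4 382.6 178.8]
  [535.5 312.6  -0.2]
  [547.7 311.3  -0.8]
  [559.8 310.1  -1. ]
  [571.8 309.1  -0.6]
  [584.4 307.5  -1.6]
  [596.1 306.8  -0.5]]]
```

>>> drive_tool(steps=[{"delta_pos": [34,4,0],"yaw": -0.033,"hand": 94},{"delta_pos": [0,0,-40],"yaw": 0,"hand": 60},{"delta_pos": [0,0,-30],"yaw": 0,"hand": 60},{"delta_pos": [0,0,0],"yaw": 0,"hand": 60}])

```text
clock: 4.5
eef_pos: [463.2, 382.4, 98.9]
eef_rot: [-3.138, 0.003, 1.445]
wrist_force: [-0.8, -0.4, -0.3]
finger_gap: 77.3
```

```bash
python3 - <<'E'
from geo import *
np.set_printoptions(precision=4)
s=manip.read_state();print({k:s[k] for k in ('clock','eef_pos','eef_rot','qd','wrist_force','finger_gap')})
E
```

```text
{'clock': 4.5, 'eef_pos': array([463.1878, 382.4215,  98.9293]), 'eef_rot': array([-3.1379,  0.0034,  1.4446]), 'qd': array([ 0.0047, -0.0638, -0.0643,  0.0003,  0.104 , -0.0023]), 'wrist_force': array([-0.8031, -0.3589, -0.2948]), 'finger_gap': 77.29570581165449}
```

>>> drive_tool(steps=[{"delta_pos": [0,1,-25],"yaw": 0,"hand": 60},{"delta_pos": [0,0,-20],"yaw": 0,"hand": 60},{"delta_pos": [0,0,-6],"yaw": 0,"hand": 60},{"delta_pos": [0,0,0],"yaw": 0,"hand": 60}])

```text
clock: 4.83
eef_pos: [464.6, 384.6, 52.3]
eef_rot: [3.141, -0.001, 1.445]
wrist_force: [0.0, 0.6, -0.1]
finger_gap: 60.0
```

>>> drive_tool(steps=[{"delta_pos": [0,0,0],"yaw": 0,"hand": 30},{"delta_pos": [0,0,0],"yaw": 0,"hand": 16},{"delta_pos": [0,0,0],"yaw": 0,"hand": 8},{"delta_pos": [0,0,0],"yaw": 0,"hand": 8},{"delta_pos": [0,0,0],"yaw": 0,"hand": 8}], squeeze=25)

```text
clock: 5.25
eef_pos: [464.6, 384.2, 51.4]
eef_rot: [3.141, -0.001, 1.445]
wrist_force: [0.7, -0.4, -0.9]
finger_gap: 30.7
```

>>> drive_tool(steps=[{"delta_pos": [0,0,0],"yaw": 0,"hand": 8},{"delta_pos": [0,0,0],"yaw": 0,"hand": 8},{"delta_pos": [0,0,0],"yaw": 0,"hand": 8},{"delta_pos": [0,0,0],"yaw": 0,"hand": 8}])

```text
clock: 5.58
eef_pos: [464.4, 384.0, 50.7]
eef_rot: [-3.141, 0.0, 1.445]
wrist_force: [-0.2, -0.0, 0.1]
finger_gap: 8.4
```

```bash
python3 - <<'E'
from geo import *
s=manip.read_state();print({k:s[k] for k in ('clock','eef_pos','eef_rot','wrist_force','finger_gap')})
w=grab('wrist'); cv2.imwrite('pics/w3.png',w['frame'][:,:,::-1])
s=grab('scene'); crop(s,200,320,110,210,6,'s3')
E
```

```text
{'clock': 5.5833, 'eef_pos': array([464.4, 384. ,  50.7]), 'eef_rot': array([-3.1,  0. ,  1.4]), 'wrist_force': array([-0.2, -0. ,  0.1]), 'finger_gap': 8.445136476597346}
```

View pics/w3.png

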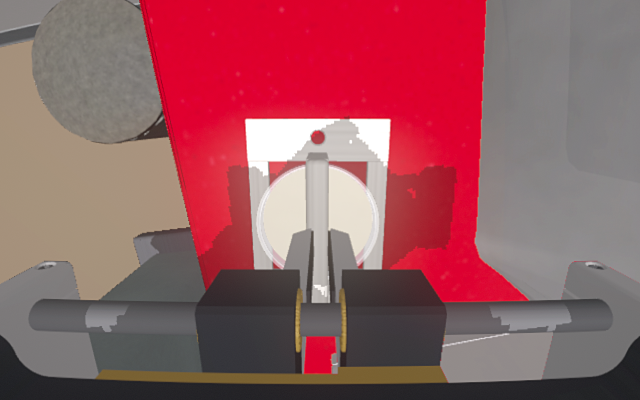

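View pics/s3.png

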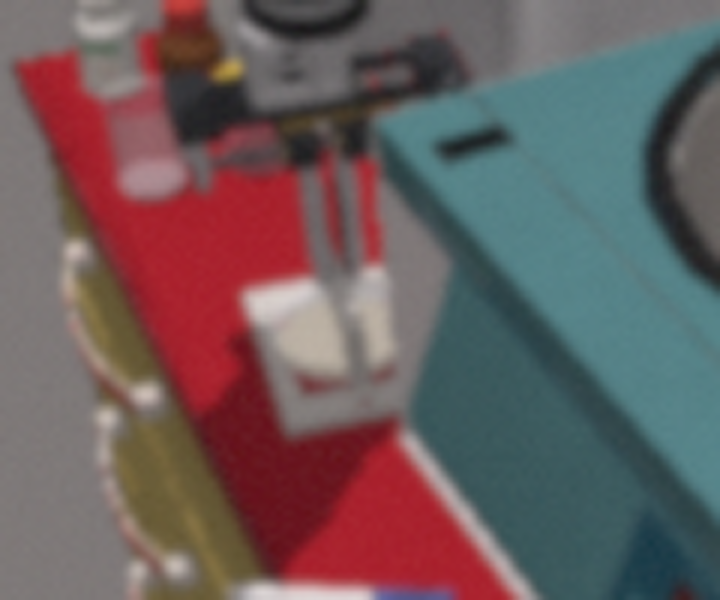

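>>> drive_tool(steps=[{"delta_pos": [0,0,0],"yaw": 0,"hand": 0},{"delta_pos": [0,0,0],"yaw": 0,"hand": 0},{"delta_pos": [0,0,0],"yaw": 0,"hand": 0}])

```text
clock: 5.93
eef_pos: [464.4, 384.0, 50.7]
eef_rot: [-3.142, 0.0, 1.445]
wrist_force: [0.1, -0.3, 0.2]
finger_gap: 0.2
```

```bash
python3 - <<'E'
from geo import *
w=grab('wrist'); crop(w,190,450,120,380,3,'w4')
P=cloud(w); print(P[150:300:10,317]); print('rowL',P[260,285:350:4])
E
```

```text
[[469.2 435.3   5. ]
 [469.4 433.7  54. ]
 [468.7 428.1  55.8]
 [468.  422.1  55.3]
 [467.2 416.   54.9]
 [466.5 410.4  56.9]
 [465.6 403.8  55.1]
 [464.8 397.7  55.8]
 [464.4 393.9  63.4]
 [464.5 393.7  78.9]
 [464.6 393.5  92. ]
 [464.5 392.  100.7]
 [464.7 392.3 111.6]
 [464.7 392.1 120.4]
 [468.1 414.5 167.4]]
rowL [[434.9 358.   20. ]
 [438.2 358.4  21.7]
 [440.9 357.3  20.1]
 [455.6 395.1 104.8]
 [457.4 394.7 104.4]
 [459.3 394.6 104.9]
 [461.2 394.5 105. ]
 [463.  394.1 104.7]
 [464.5 392.  100.7]
 [466.4 392.  101.2]
 [468.4 392.9 103.6]
 [470.3 392.9 104. ]
 [472.1 392.8 104.4]
 [474.  392.4 104.1]
 [475.8 391.8 103.4]
 [477.7 391.7 103.5]
 [482.9 352.3  20.7]]
```

View pics/w4.png

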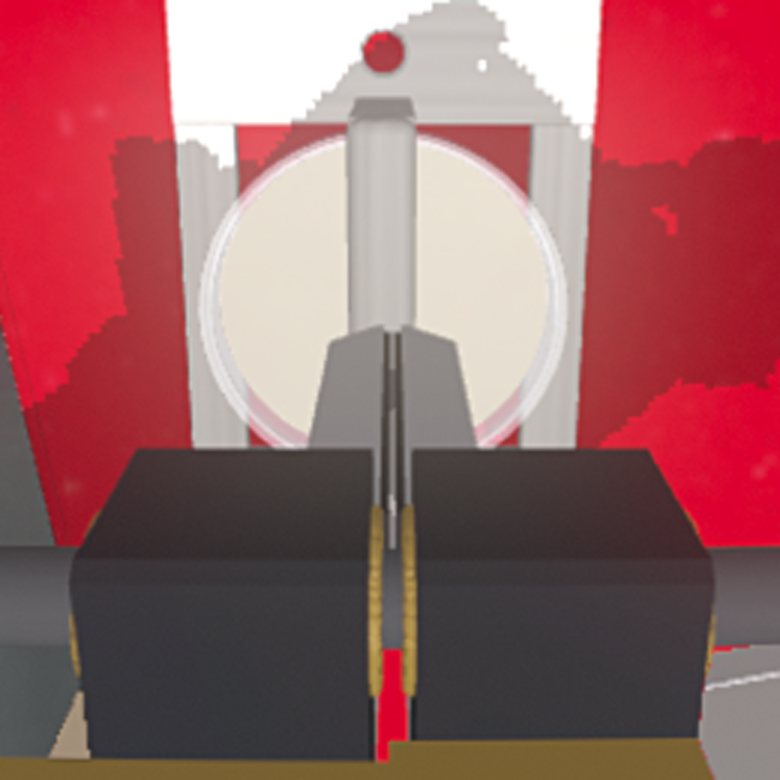

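```bash
python3 - <<'E'
from geo import *
w=load('wrist');P=cloud(w); print(manip.finger_overhang)
for u in (305,312,316,322,328,335): print(u,[f'{r}:{P[r,u,0]:.0f},{P[r,u,1]:.0f},{P[r,u,2]:.0f}' for r in range(222,256,3)])
print(proj(w,[[464.4,384,50.7],[464.4,392,34],[464.4,392,60]]))
E
```

```text
17.0
305 ['222:454,386,21', '225:454,384,22', '228:454,382,21', '231:453,379,20', '234:458,395,70', '237:458,395,75', '240:458,394,79', '243:458,395,83', '246:459,395,88', '249:459,395,92', '252:459,395,96', '255:459,394,98']
312 ['222:462,397,56', '225:461,395,56', '228:461,393,56', '231:461,394,64', '234:462,394,70', '237:462,394,75', '240:462,394,79', '243:462,394,83', '246:462,394,88', '249:462,394,91', '252:462,394,95', '255:462,393,98']
316 ['222:474,455,238', '225:464,395,56', '228:464,394,59', '231:464,394,64', '234:464,394,70', '237:464,394,75', '240:464,394,78', '243:464,393,82', '246:464,394,88', '249:464,394,91', '252:464,393,94', '255:464,393,98']
322 ['222:468,396,54', '225:467,394,55', '228:467,392,55', '231:467,392,61', '234:467,391,64', '237:467,392,70', '240:467,392,76', '243:467,392,80', '246:467,392,84', '249:467,392,88', '252:467,392,92', '255:467,392,95']
328 ['222:471,395,53', '225:471,393,53', '228:471,391,53', '231:471,393,64', '234:471,393,70', '237:471,393,74', '240:470,393,79', '243:470,393,82', '246:470,393,87', '249:470,392,90', '252:470,393,95', '255:470,393,99']
335 ['222:476,383,20', '225:476,382,22', '228:475,379,22', '231:475,392,64', '234:475,392,69', '237:474,393,75', '240:474,393,79', '243:474,393,84', '246:474,393,88', '249:474,392,91', '252:473,392,95', '255:473,392,98']
[[319.2 238. ]
 [317.8 218.2]
 [317.5 231.2]]
```

>>> drive_tool(steps=[{"delta_pos": [0,0,0],"yaw": 0,"hand": 50},{"delta_pos": [0,0,0],"yaw": 0,"hand": 50},{"delta_pos": [0,0,0],"yaw": 0,"hand": 50},{"delta_pos": [0,0,0],"yaw": 0,"hand": 50},{"delta_pos": [0,0,0],"yaw": 0,"hand": 50}])

```text
clock: 6.4
eef_pos: [464.4, 384.0, 50.7]
eef_rot: [-3.142, 0.0, 1.445]
wrist_force: [0.5, -0.3, -0.6]
finger_gap: 30.7
```

>>> drive_tool(steps=[{"delta_pos": [0,0,-6],"yaw": 0,"hand": 50},{"delta_pos": [0,0,-6],"yaw": 0,"hand": 50},{"delta_pos": [0,0,0],"yaw": 0,"hand": 50},{"delta_pos": [0,0,0],"yaw": 0,"hand": 50}])

```text
clock: 6.73
eef_pos: [464.1, 383.8, 38.0]
eef_rot: [-3.141, 0.001, 1.445]
wrist_force: [0.6, 0.9, -0.8]
finger_gap: 49.5
```

```bash
python3 - <<'E'
from geo import *
w=grab('wrist'); crop(w,190,450,120,380,3,'w5')
P=cloud(w)
for u in range(270,380,10): print(u,[f'{r}:{P[r,u,0]:.0f},{P[r,u,1]:.0f},{P[r,u,2]:.0f}' for r in range(216,256,4)])
E
```

```text
270 ['216:432,397,20', '220:431,395,21', '224:431,392,21', '228:431,389,22', '232:437,397,53', '236:438,397,60', '240:439,397,67', '244:440,397,72', '248:440,394,72', '252:441,395,80']
280 ['216:439,396,20', '220:438,393,20', '224:438,391,21', '228:438,388,22', '232:437,385,22', '236:436,382,20', '240:436,379,21', '244:436,376,21', '248:435,374,22', '252:440,381,47']
290 ['216:445,396,21', '220:445,393,20', '224:445,390,22', '228:444,387,21', '232:444,384,21', '236:443,382,22', '240:443,378,21', '244:443,376,22', '248:442,372,21', '252:441,369,21']
300 ['216:452,395,20', '220:452,392,20', '224:451,389,21', '228:451,386,21', '232:451,383,20', '236:450,381,22', '240:450,378,22', '244:449,374,21', '248:449,372,21', '252:449,369,22']
310 ['216:462,404,55', '220:461,402,55', '224:461,399,55', '228:461,397,56', '232:460,395,55', '236:460,393,56', '240:460,390,55', '244:459,388,56', '248:459,385,56', '252:459,382,56']
320 ['216:467,404,57', '220:467,401,56', '224:467,399,56', '228:466,396,56', '232:466,394,55', '236:466,392,56', '240:465,389,56', '244:465,387,56', '248:465,384,55', '252:464
[... 234 characters left out ...]
, '224:479,386,22', '228:478,383,21', '232:478,380,20', '236:478,377,21', '240:477,375,23', '244:477,371,20', '248:477,368,21', '252:476,365,21']
350 ['216:486,391,21', '220:486,387,20', '224:486,385,20', '228:485,382,22', '232:485,379,21', '236:485,376,21', '240:484,373,22', '244:484,370,21', '248:484,367,21', '252:483,364,21']
360 ['216:493,389,21', '220:493,387,21', '224:492,384,20', '228:492,381,21', '232:492,378,21', '236:492,375,20', '240:491,372,21', '244:491,370,22', '248:491,366,21', '252:490,363,21']
370 ['216:500,389,21', '220:499,386,22', '224:499,383,20', '228:499,380,21', '232:495,389,53', '236:494,390,60', '240:493,390,66', '244:492,389,70', '248:492,388,73', '252:491,388,78']
```

View pics/w5.png

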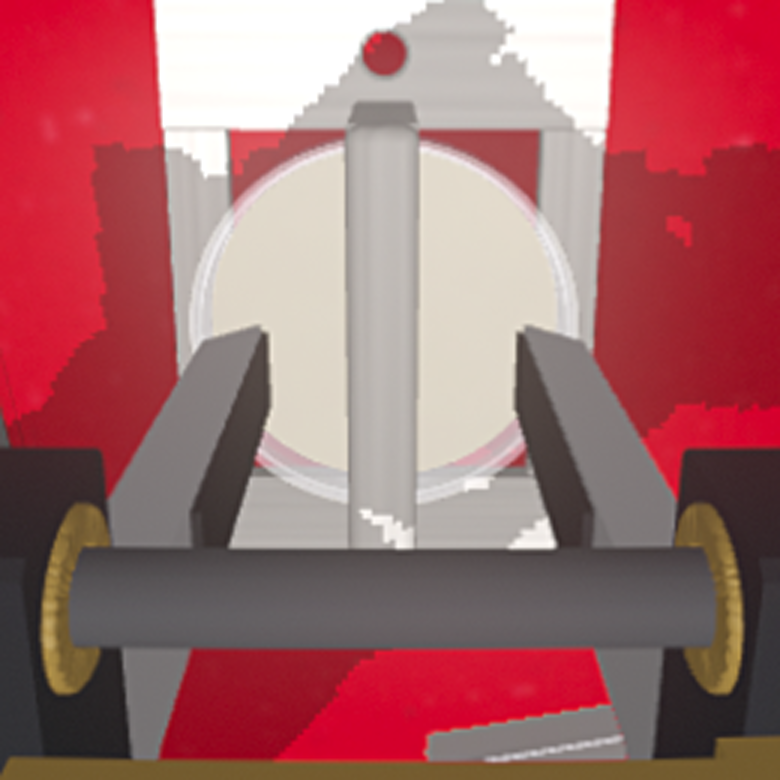

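>>> drive_tool(steps=[{"delta_pos": [0,0,-6],"yaw": 0,"hand": 50},{"delta_pos": [0,0,-6],"yaw": 0,"hand": 50},{"delta_pos": [0,0,-5],"yaw": 0,"hand": 50},{"delta_pos": [0,0,0],"yaw": 0,"hand": 50},{"delta_pos": [0,0,0],"yaw": 0,"hand": 30}])

```text
clock: 7.2
eef_pos: [464.2, 383.9, 21.3]
eef_rot: [-3.141, 0.001, 1.445]
wrist_force: [0.6, -0.6, 0.4]
finger_gap: 46.1
```

>>> drive_tool(steps=[{"delta_pos": [0,0,0],"yaw": 0,"hand": 18},{"delta_pos": [0,0,0],"yaw": 0,"hand": 8},{"delta_pos": [0,0,0],"yaw": 0,"hand": 8},{"delta_pos": [0,0,0],"yaw": 0,"hand": 8},{"delta_pos": [0,0,0],"yaw": 0,"hand": 8}])

```text
clock: 7.62
eef_pos: [464.4, 384.1, 21.9]
eef_rot: [-3.142, -0.0, 1.445]
wrist_force: [1.6, 0.2, 0.6]
finger_gap: 14.0
```

>>> drive_tool(steps=[{"delta_pos": [0,0,0],"yaw": 0,"hand": 8},{"delta_pos": [0,0,0],"yaw": 0,"hand": 8},{"delta_pos": [0,0,0],"yaw": 0,"hand": 8}])

```text
clock: 7.87
eef_pos: [464.4, 384.1, 21.9]
eef_rot: [-3.142, -0.0, 1.445]
wrist_force: [-2.1, 0.9, 3.0]
finger_gap: 14.1
```

```bash
python3 - <<'E'
from geo import *
w=grab('wrist'); crop(w,190,450,100,360,3,'w6')
E
```

```text
(no output)
```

View pics/w6.png

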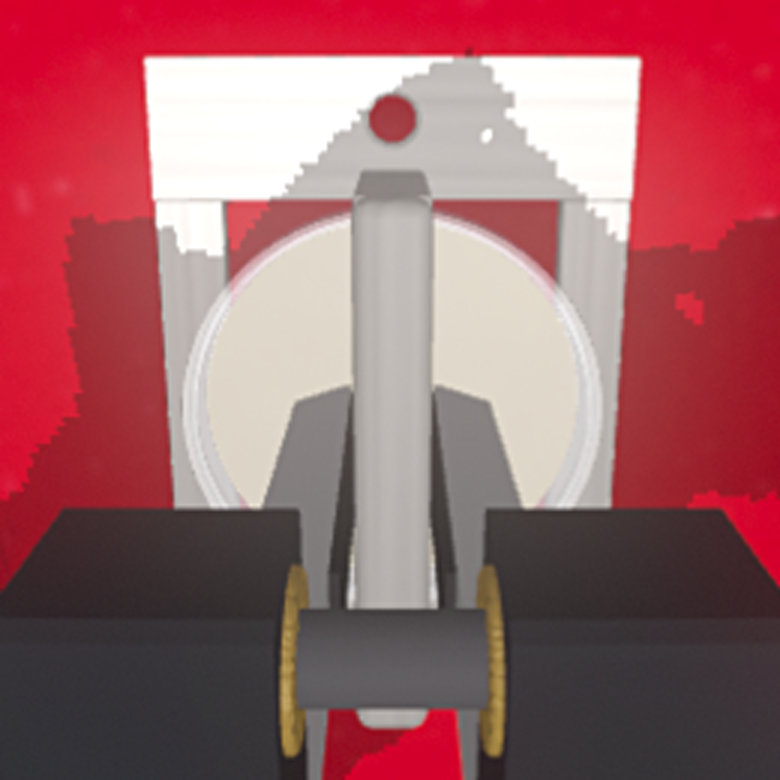

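>>> drive_tool(steps=[{"delta_pos": [0,0,8],"yaw": 0,"hand": 8},{"delta_pos": [0,0,12],"yaw": 0,"hand": 8},{"delta_pos": [0,0,20],"yaw": 0,"hand": 8},{"delta_pos": [0,0,20],"yaw": 0,"hand": 8},{"delta_pos": [0,0,0],"yaw": 0,"hand": 8}], squeeze=40)

```text
clock: 8.33
eef_pos: [466.1, 385.2, 86.6]
eef_rot: [3.137, -0.004, 1.445]
wrist_force: [-0.3, 1.2, -1.0]
finger_gap: 13.6
```

```bash
python3 - <<'E'
from geo import *
w=load('wrist')
D=plane(w,[px(x,y,190,100,3) for x,y in [(145,57),(640,57)]],6); print(D,D.mean(0),np.linalg.norm(D[0]-D[1]),np.arctan2(*(D[1]-D[0])[[1,0]]))
h=plane(w,[px(393,119,190,100,3)],6)[0]; print('hole',h, 'centre',h[:2]-62*np.array([np.cos(1.446),np.sin(1.446)]))
w=grab('wrist'); crop(w,190,450,100,360,3,'w7'); s=manip.read_state(); print(s['eef_pos'],s['eef_rot'],s['wrist_force'],s['finger_gap'])
P=cloud(w); print([P[v,u] for u,v in [(250,135),(370,135),(300,110)]])
E
```

```text
[[422.8 463.8   6. ]
 [526.1 450.7   6. ]] [474.5 457.2   6. ] 104.08205608812494 -0.12613099513874954
hole [472.9 444.3   6. ] centre [465.2 382.8]
[465.4 384.7  84.3] [ 3.1 -0.   1.4] [-0.1 -0.2 -2.3] 13.400047106430083
[array([430.3, 453.9,  70.4]), array([506.3, 444.2,  71. ]), array([460.5, 468.4,  -0.7])]
```

View pics/w7.png

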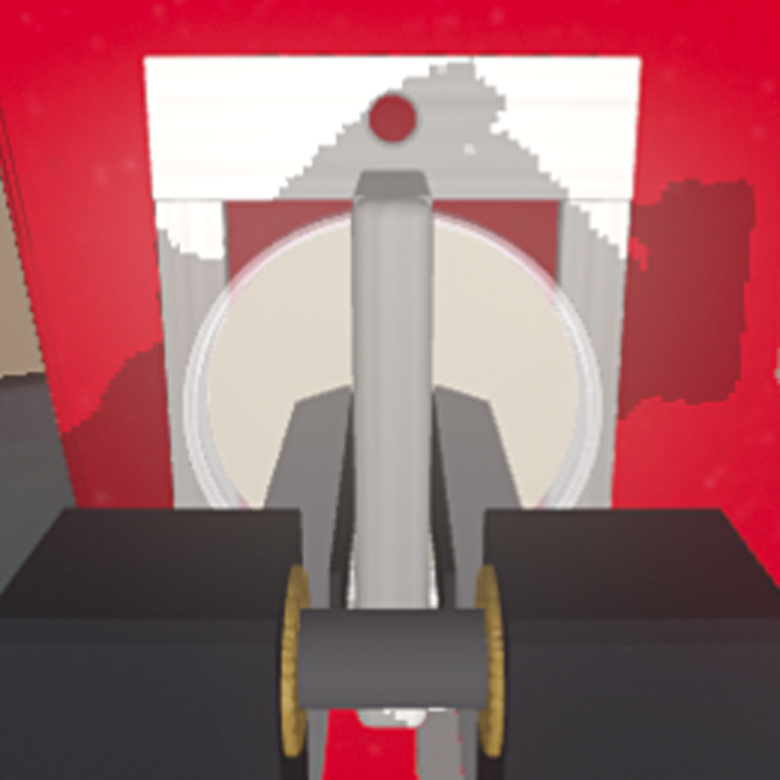

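>>> drive_tool(steps=[{"delta_pos": [-6,0,30],"yaw": 0,"hand": 8},{"delta_pos": [-10,0,38],"yaw": 0,"hand": 8},{"delta_pos": [-10,0,38],"yaw": 0,"hand": 8},{"delta_pos": [-10,0,38],"yaw": 0,"hand": 8},{"delta_pos": [-10,0,38],"yaw": 0,"hand": 8}])

```text
clock: 8.8
eef_pos: [417.6, 383.6, 264.5]
eef_rot: [-3.141, 0.001, 1.445]
wrist_force: [-0.6, 0.2, -1.7]
finger_gap: 13.5
```

>>> drive_tool(steps=[{"delta_pos": [-6,-15,38],"yaw": 0,"hand": 8},{"delta_pos": [-6,-30,20],"yaw": 0,"hand": 8},{"delta_pos": [-4,-36,5],"yaw": 0,"hand": 8},{"delta_pos": [-2,-36,0],"yaw": 0,"hand": 8},{"delta_pos": [0,-36,0],"yaw": 0,"hand": 8}])

```text
clock: 9.22
eef_pos: [399.7, 229.7, 326.3]
eef_rot: [-3.141, 0.0, 1.446]
wrist_force: [0.8, -0.5, -2.5]
finger_gap: 14.0
```

>>> drive_tool(steps=[{"delta_pos": [0,-36,0],"yaw": 0,"hand": 8},{"delta_pos": [0,-36,0],"yaw": 0,"hand": 8},{"delta_pos": [0,-36,0],"yaw": 0,"hand": 8},{"delta_pos": [0,-36,0],"yaw": 0,"hand": 8},{"delta_pos": [0,-36,0],"yaw": 0,"hand": 8}])

```text
clock: 9.63
eef_pos: [399.9, 49.4, 326.0]
eef_rot: [-3.141, 0.0, 1.445]
wrist_force: [1.1, -0.1, -2.2]
finger_gap: 13.3
```

>>> drive_tool(steps=[{"delta_pos": [2,-36,0],"yaw": -0.03,"hand": 8},{"delta_pos": [2,-36,0],"yaw": -0.03,"hand": 8},{"delta_pos": [2,-36,0],"yaw": -0.03,"hand": 8},{"delta_pos": [2,-36,0],"yaw": -0.03,"hand": 8},{"delta_pos": [2,-36,0],"yaw": -0.024,"hand": 8}])

```text
clock: 10.05
eef_pos: [410.0, -130.8, 326.1]
eef_rot: [-3.141, -0.0, 1.299]
wrist_force: [1.1, 0.3, -1.8]
finger_gap: 13.6
```

>>> drive_tool(steps=[{"delta_pos": [11,-36,0],"yaw": 0,"hand": 8},{"delta_pos": [11,-36,-10],"yaw": 0,"hand": 8},{"delta_pos": [11,-36,-20],"yaw": 0,"hand": 8},{"delta_pos": [11,-36,-20],"yaw": 0,"hand": 8},{"delta_pos": [12,-33,-20],"yaw": 0.002,"hand": 8}])

```text
clock: 10.47
eef_pos: [465.8, -306.4, 255.7]
eef_rot: [-3.141, -0.0, 1.302]
wrist_force: [0.1, 0.2, -1.2]
finger_gap: 13.5
```

>>> drive_tool(steps=[{"delta_pos": [0,0,-25],"yaw": 0,"hand": 8},{"delta_pos": [0,0,-20],"yaw": 0,"hand": 8},{"delta_pos": [0,0,-10],"yaw": 0,"hand": 8},{"delta_pos": [0,0,0],"yaw": 0,"hand": 8},{"delta_pos": [0,0,0],"yaw": 0,"hand": 8}])

```text
clock: 10.88
eef_pos: [466.0, -304.2, 203.0]
eef_rot: [-3.142, -0.0, 1.303]
wrist_force: [0.1, 1.0, -1.7]
finger_gap: 13.2
```

```bash
python3 - <<'E'
from geo import *
w=grab('wrist'); cv2.imwrite('pics/w8.png',w['frame'][:,:,::-1]); crop(w,230,430,80,280,4,'w8a')
s=manip.read_state(); print(s['eef_pos'],s['eef_rot']-np.array([0,0,1.3]),s['wrist_force'])
s=grab('scene'); crop(s,280,420,210,350,5,'s8')
E
```

```text
[ 466.3 -304.3  203.9] [3.1 0.  0. ] [-0.3 -0.2 -1.3]
```

View pics/w8a.png

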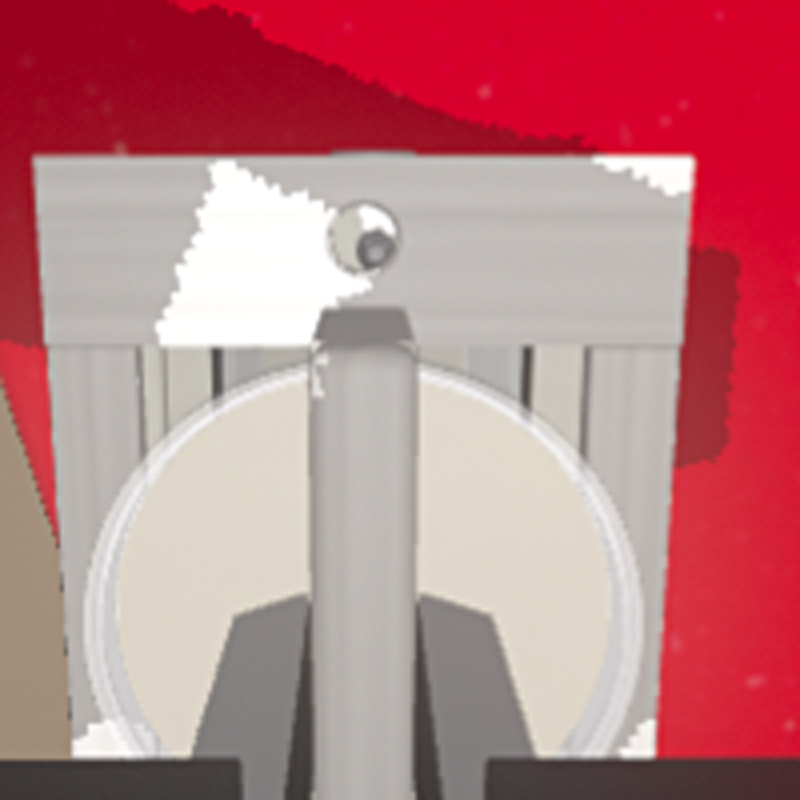

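View pics/s8.png

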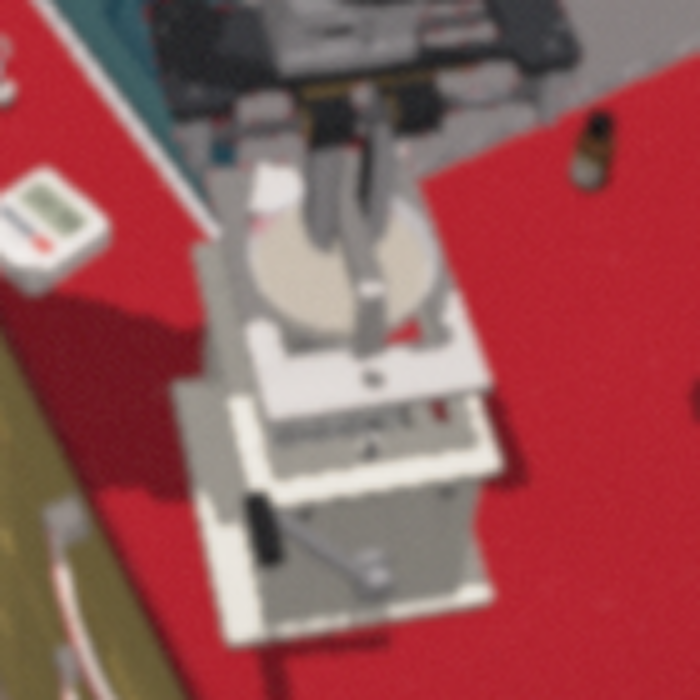

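>>> drive_tool(steps=[{"delta_pos": [0,0,0],"yaw": 0,"hand": 8},{"delta_pos": [0,0,0],"yaw": 0,"hand": 8},{"delta_pos": [0,0,0],"yaw": 0,"hand": 8}])

```text
clock: 11.23
eef_pos: [466.1, -304.3, 203.3]
eef_rot: [3.141, 0.0, 1.303]
wrist_force: [-0.1, 0.2, -2.4]
finger_gap: 13.6
```

```bash
python3 - <<'E'
from geo import *
s=manip.read_state(); print(s['eef_pos'],s['eef_rot']-np.array([0,0,1.3]),s['wrist_force'])
w=grab('wrist'); crop(w,230,430,80,280,4,'w9a'); crop(w,300,345,115,160,16,'w9b')
E
```

```text
[ 466.1 -304.3  203.3] [3.1 0.  0. ] [-0.1  0.2 -2.4]
```

View pics/w9a.png

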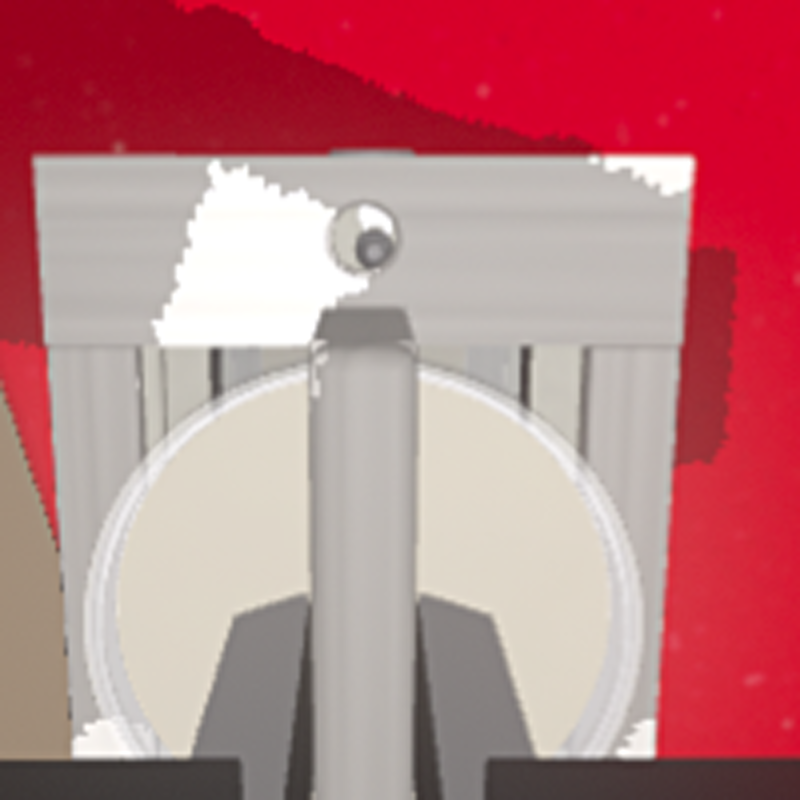

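View pics/w9b.png

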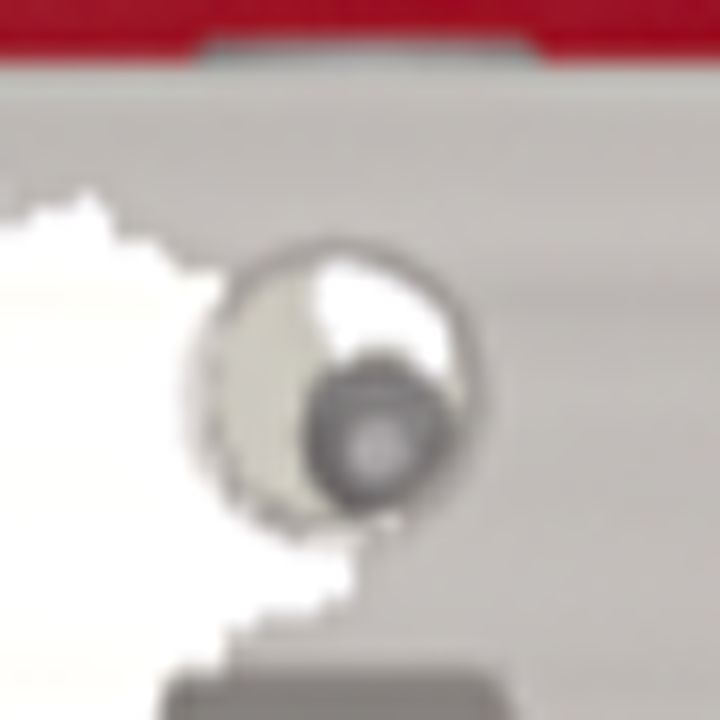

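```bash
python3 - <<'E'
from geo import *
w=load('wrist'); P=cloud(w)
print('plate z',P[130,250],P[130,390])
h=plane(w,[px(338,392,300,115,16)],187.4)[0]; p=plane(w,[px(372,452,300,115,16)],147)[0]; print(h,p,'delta',p-h)
D=plane(w,[px(x,y,230,80,4) for x,y in [(34,155),(694,156)]],187.4); print(D,np.linalg.norm(D[0]-D[1]),'edge ang %.4f'%np.arctan2(*(D[1]-D[0])[[1,0]]), D.mean(0)-75*np.array([np.cos(1.301),np.sin(1.301),0]))
print(h[:2]-62*np.array([np.cos(1.301),np.sin(1.301)]))
E
```

```text
plate z [ 441.4 -228.2  187.4] [ 527.2 -251.8  187.1]
[ 483.2 -245.7  187.4] [ 483.5 -250.9  147. ] delta [  0.3  -5.3 -40.4]
[[ 436.4 -219.4  187.4]
 [ 536.7 -247.1  187.4]] 104.07215229714697 edge ang -0.2694 [ 466.6 -305.5  187.4]
[ 466.6 -305.4]
```

>>> drive_tool(steps=[{"delta_pos": [0.5,-4.7,0],"yaw": 0,"hand": 8},{"delta_pos": [0,0,-12],"yaw": 0,"hand": 8},{"delta_pos": [0,0,-8],"yaw": 0,"hand": 8},{"delta_pos": [0,0,0],"yaw": 0,"hand": 8},{"delta_pos": [0,0,0],"yaw": 0,"hand": 8}])

```text
clock: 11.7
eef_pos: [466.3, -309.0, 182.3]
eef_rot: [-3.141, -0.0, 1.303]
wrist_force: [0.3, 0.1, -1.6]
finger_gap: 13.7
```

```bash
python3 - <<'E'
from geo import *
s=manip.read_state(); print(s['eef_pos'],s['eef_rot']-np.array([0,0,1.3]),s['wrist_force'])
w=grab('wrist'); crop(w,300,345,115,160,16,'w10b')
E
```

```text
[ 466.3 -309.   182.3] [-3.1 -0.   0. ] [ 0.3  0.1 -1.6]
```

View pics/w10b.png

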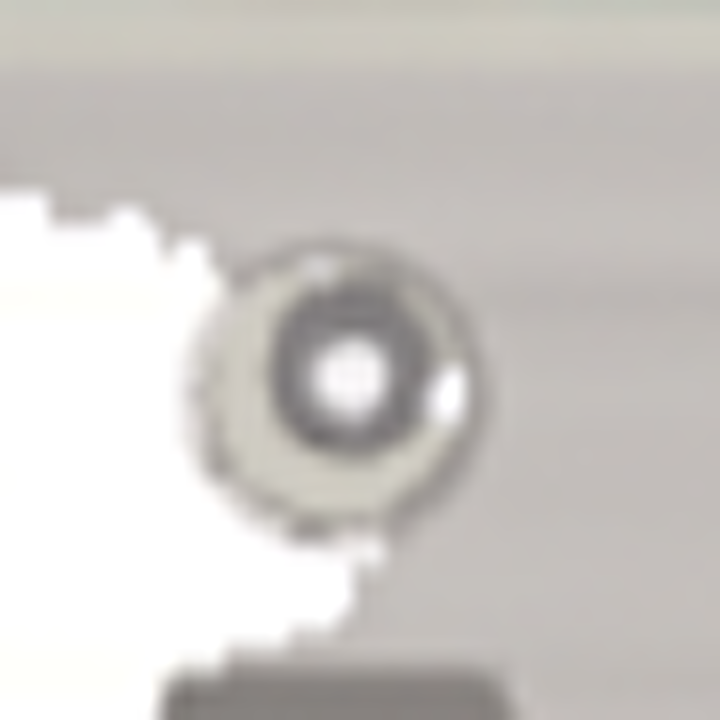

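```bash
python3 - <<'E'
from geo import *
w=load('wrist')
h=plane(w,[px(338,392,300,115,16)],166.4)[0]; p=plane(w,[px(350,378,300,115,16)],147)[0]; print(h,p,'delta',p-h)
print(h[:2]-62*np.array([np.cos(1.301),np.sin(1.301)]))
E
```

```text
[ 483.3 -250.3  166.4] [ 483.7 -250.9  147. ] delta [  0.4  -0.5 -19.4]
[ 466.8 -310.1]
```

>>> drive_tool(steps=[{"delta_pos": [0.4,-0.2,-5],"yaw": 0,"hand": 8},{"delta_pos": [0,0,-5],"yaw": 0,"hand": 8},{"delta_pos": [0,0,-5],"yaw": 0,"hand": 8},{"delta_pos": [0,0,-3],"yaw": 0,"hand": 8},{"delta_pos": [0,0,0],"yaw": 0,"hand": 8}])

```text
clock: 12.17
eef_pos: [466.6, -309.0, 163.7]
eef_rot: [-3.14, -0.0, 1.303]
wrist_force: [-0.7, -0.1, -2.6]
finger_gap: 13.5
```

```bash
python3 - <<'E'
from geo import *
s=manip.read_state(); print(s['eef_pos'],s['eef_rot']-np.array([0,0,1.3]),s['wrist_force'],s['moment'])
w=grab('wrist'); crop(w,230,430,80,280,4,'w11')
s=grab('scene'); crop(s,280,420,210,350,5,'s11')
E
```

```text
[ 466.6 -309.   163.7] [-3.1 -0.   0. ] [-0.7 -0.1 -2.6] [-0.   0.1  0. ]
```

View pics/w11.png

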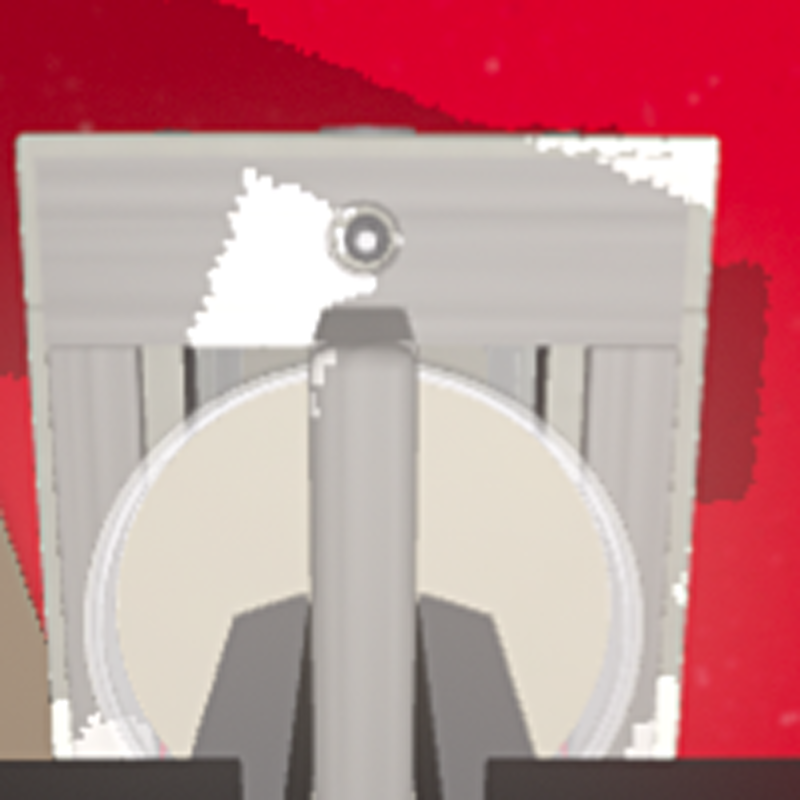

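View pics/s11.png

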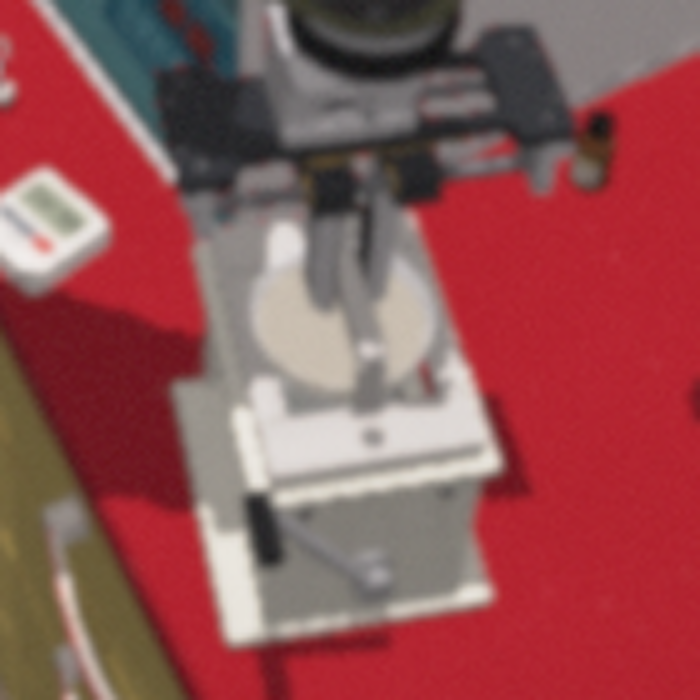

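Both pegs are in the holes with no side load. I'll go on down to the deck.

>>> drive_tool(steps=[{"delta_pos": [0,0,-3],"yaw": 0,"hand": 8},{"delta_pos": [0,0,-3],"yaw": 0,"hand": 8},{"delta_pos": [0,0,-2],"yaw": 0,"hand": 8},{"delta_pos": [0,0,0],"yaw": 0,"hand": 8},{"delta_pos": [0,0,0],"yaw": 0,"hand": 8}])

```text
clock: 12.68
eef_pos: [466.8, -309.2, 156.5]
eef_rot: [-3.141, -0.0, 1.303]
wrist_force: [0.1, 0.5, -1.4]
finger_gap: 13.4
```

>>> drive_tool(steps=[{"delta_pos": [0,0,-1],"yaw": 0,"hand": 8},{"delta_pos": [0,0,-1],"yaw": 0,"hand": 8},{"delta_pos": [0,0,0],"yaw": 0,"hand": 8},{"delta_pos": [0,0,0],"yaw": 0,"hand": 8}])

```text
clock: 13.02
eef_pos: [466.8, -309.2, 154.6]
eef_rot: [-3.142, -0.0, 1.303]
wrist_force: [-0.1, 1.1, -0.9]
finger_gap: 13.3
```

>>> drive_tool(steps=[{"delta_pos": [0,0,-1],"yaw": 0,"hand": 8},{"delta_pos": [0,0,0],"yaw": 0,"hand": 8},{"delta_pos": [0,0,0],"yaw": 0,"hand": 8}])

```text
clock: 13.27
eef_pos: [466.9, -309.3, 153.9]
eef_rot: [3.141, 0.0, 1.303]
wrist_force: [-0.2, 0.2, 1.6]
finger_gap: 13.7
```

```bash
python3 - <<'E'
from geo import *
s=manip.read_state(); print(s['eef_pos'],s['wrist_force'],s['moment'])
w=grab('wrist'); crop(w,230,430,80,280,4,'w12')
P=cloud(w);print(P[130,250],P[130,390],P[120,320])
E
```

```text
[ 466.9 -309.3  153.9] [-0.2  0.2  1.6] [0.  0.1 0. ]
[ 442.4 -233.2  138.8] [ 527.8 -256.7  138.7] [ 486.7 -239.1  136.8]
```

View pics/w12.png

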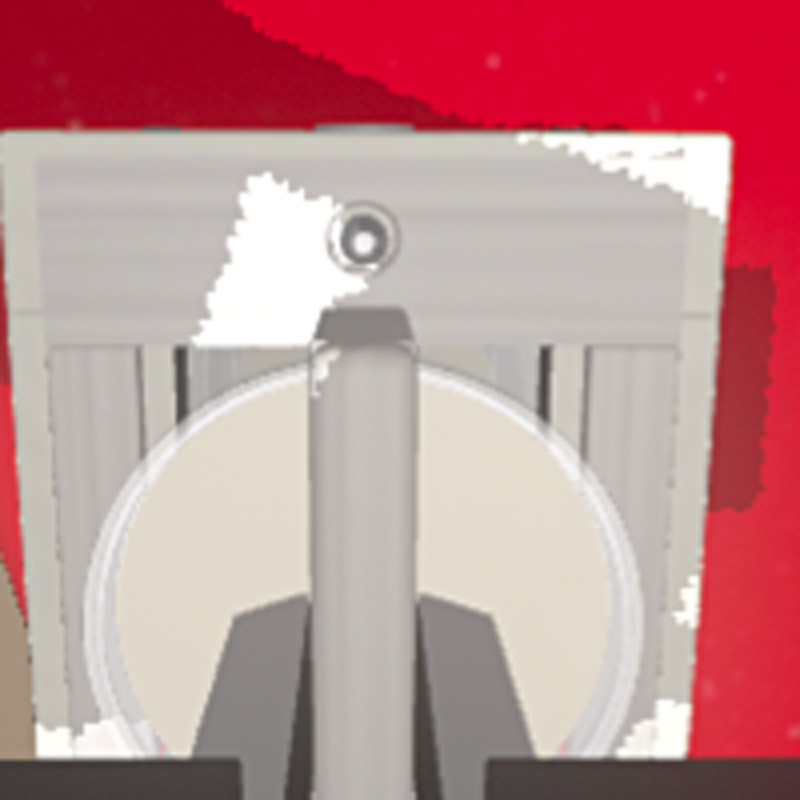

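>>> drive_tool(steps=[{"delta_pos": [0,0,-0.5],"yaw": 0,"hand": 8},{"delta_pos": [0,0,0],"yaw": 0,"hand": 8},{"delta_pos": [0,0,0],"yaw": 0,"hand": 30},{"delta_pos": [0,0,0],"yaw": 0,"hand": 50},{"delta_pos": [0,0,0],"yaw": 0,"hand": 50}])

```text
clock: 13.73
eef_pos: [466.8, -309.2, 153.0]
eef_rot: [-3.142, -0.0, 1.303]
wrist_force: [0.4, 1.1, -0.3]
finger_gap: 30.6
```

>>> drive_tool(steps=[{"delta_pos": [0,0,0],"yaw": 0,"hand": 50},{"delta_pos": [0,0,0],"yaw": 0,"hand": 50},{"delta_pos": [0,0,15],"yaw": 0,"hand": 50},{"delta_pos": [0,0,35],"yaw": 0,"hand": 50},{"delta_pos": [0,0,35],"yaw": 0,"hand": 50}])

```text
clock: 14.15
eef_pos: [466.3, -308.8, 238.3]
eef_rot: [-3.139, -0.001, 1.303]
wrist_force: [0.3, -0.4, 0.0]
finger_gap: 50.1
```

>>> drive_tool(steps=[{"delta_pos": [-15,6,20],"yaw": 0,"hand": 50},{"delta_pos": [-15,6,20],"yaw": 0,"hand": 50},{"delta_pos": [0,0,20],"yaw": 0,"hand": 50},{"delta_pos": [0,0,0],"yaw": 0,"hand": 50}])

```text
clock: 14.48
eef_pos: [437.1, -297.6, 302.4]
eef_rot: [3.136, 0.002, 1.303]
wrist_force: [-0.2, -0.8, 1.0]
finger_gap: 49.7
```

```bash
python3 - <<'E'
from geo import *
s=manip.read_state(); print(s['clock'],s['eef_pos'],s['wrist_force'],s['moment'])
w=grab('wrist'); cv2.imwrite('pics/w13.png',w['frame'][:,:,::-1]);crop(w,490,640,120,240,5,'w13b')
s=grab('scene'); crop(s,280,480,200,350,4,'s13')
E
```

```text
14.4833 [ 437.1 -297.6  302.4] [-0.2 -0.8  1. ] [-0.1  0.1 -0. ]
```

View pics/w13.png

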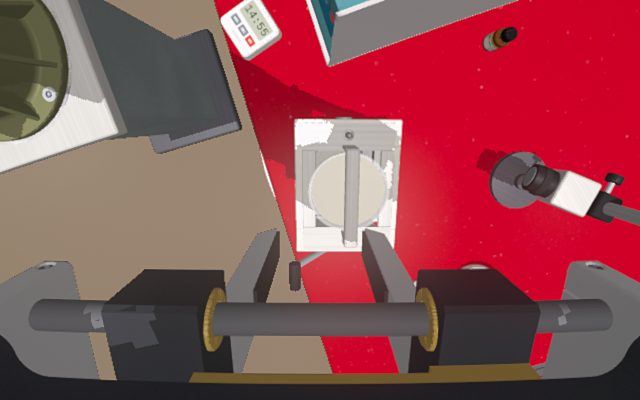

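View pics/w13b.png

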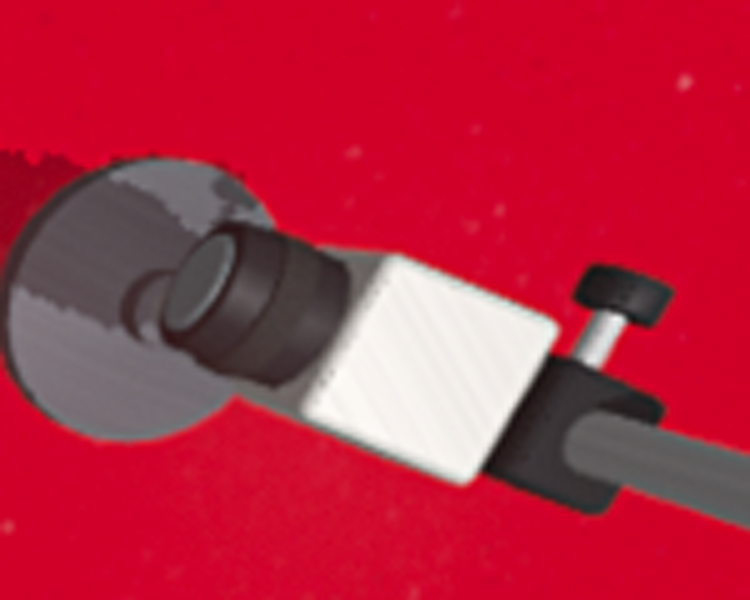

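View pics/s13.png

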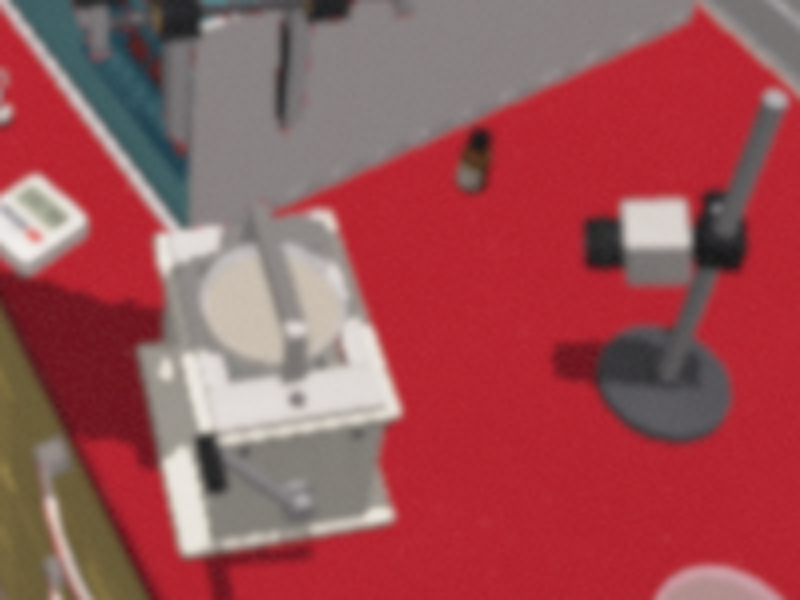

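```bash
python3 - <<'E'
from geo import *
w=load('wrist');s=load('scene');P=cloud(w)
m=np.zeros(P.shape[:2],np.uint8)
c=px(201,283,490,120,5)
cv2.ellipse(m,((c[0],c[1]),(14,5.5),-50+180),1,-1)
q=P[m>0]; print(c,m.sum(),np.median(q,0),q.std(0)); 
# plane fit normal
q0=q-np.median(q,0); k=np.linalg.norm(q0,axis=1)<15; U,S,V=np.linalg.svd(q0[k]-q0[k].mean(0)); print('normal',V[2],S,q[k].mean(0))
print('cube top',[P[v,u] for u,v in [(570,180),(575,195),(590,188),(565,195)]])
L=np.median(q,0)
ax=np.array([467.35,-309.6,62]); d=L-ax; f=np.array([np.cos(2.871),np.sin(2.871)]); x=-(d[:2]@f); y=d[:2]@np.array([-f[1],f[0]])
e=np.arctan2(d[2],x); print('fwd',x,'y',y,'h',d[2],'e',e,'tilt',np.pi/4-e/2)
print('proj in scene crop4',(proj(s,L)-[280,200])*4, (proj(s,[[483.5,-250.1,147],[450.9,-368.3,147]])-[280,200])*4)
# carrier check
h=plane(w,[(349.2,135)],138); print(h)
E
```

```text
(529.8, 176.2) 75 [ 675.  -350.4  140.7] [2.5 3.2 4.7]
normal [-0.8  0.6 -0.2] [42.6 33.1  2.5] [ 675.  -350.5  140.8]
cube top [array([ 703.3, -357.7,  166.3]), array([ 706.2, -375.3,  168.5]), array([ 720.5, -370.2,  172.4]), array([ 696. , -372.9,  167. ])]
fwd 211.02957950491628 y -16.197716805704673 h 78.72377911625318 e 0.35705663540889376 tilt 0.6068698456930014
proj in scene crop4 [[580.8 238.9]] [[247.2 223.8]
 [295.  383.7]]
[[ 484.6 -251.3  138. ]]
```

>>> drive_tool(steps=[{"delta_pos": [-19,-32,-20],"yaw": 0,"hand": 50},{"delta_pos": [-19,-32,-20],"yaw": 0,"hand": 50},{"delta_pos": [-19.5,-33,-30],"yaw": 0,"hand": 50},{"delta_pos": [0,0,-30],"yaw": 0,"hand": 50},{"delta_pos": [0,0,0],"yaw": 0,"hand": 50}])

```text
clock: 15.0
eef_pos: [380.2, -387.7, 196.1]
eef_rot: [-3.133, -0.006, 1.3]
wrist_force: [-0.3, 1.0, -0.6]
finger_gap: 49.6
```

>>> drive_tool(steps=[{"delta_pos": [0,0,0],"yaw": 0,"hand": 50},{"delta_pos": [0,0,0],"yaw": 0,"hand": 50}])

```text
clock: 15.17
eef_pos: [383.4, -388.3, 204.1]
eef_rot: [3.141, 0.0, 1.304]
wrist_force: [-0.4, -0.0, 0.1]
finger_gap: 49.9
```

```bash
python3 - <<'E'
from geo import *
s=manip.read_state(); print(s['clock'],s['eef_pos'],s['wrist_force'])
w=grab('wrist'); cv2.imwrite('pics/w14.png',w['frame'][:,:,::-1])
P=cloud(w)
E
```

```text
15.1667 [ 383.4 -388.3  204.1] [-0.4 -0.   0.1]
```

View pics/w14.png

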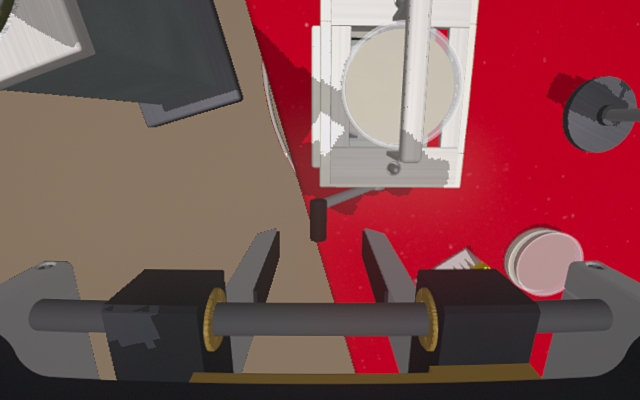

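```bash
python3 - <<'E'
from geo import *
w=load('wrist');P=cloud(w)
print(plane(w,[(318,199),(318,241),(318,220)],156)); print(P[205:240:5,318])
c=np.array([467.35,-309.6]);f=np.array([np.cos(2.871),np.sin(2.871)]);g=np.array([-f[1],f[0]])
for p in plane(w,[(318,199),(318,241),(318,220)],156): print((p[:2]-c)@f,(p[:2]-c)@g)
E
```

```text
[[ 386.  -374.8  156. ]
 [ 376.8 -408.2  156. ]
 [ 381.5 -391.2  156. ]]
[[ 384.8 -379.   157.5]
 [ 383.6 -383.3  155.9]
 [ 382.7 -386.9  157.3]
 [ 381.6 -390.8  157.5]
 [ 380.5 -394.7  157.6]
 [ 379.4 -398.8  157.4]
 [ 378.3 -402.7  157.6]]
60.96020971631379 84.56027371163269
60.91082744920912 119.23186609429945
60.935575733743846 101.58491878020973
```

>>> drive_tool(steps=[{"delta_pos": [-4.1,-6.8,0],"yaw": 0,"hand": 50},{"delta_pos": [0,0,-30],"yaw": 0,"hand": 50},{"delta_pos": [0,0,-30],"yaw": 0,"hand": 50},{"delta_pos": [0,0,-10],"yaw": 0,"hand": 50},{"delta_pos": [0,0,0],"yaw": 0,"hand": 50}])

```text
clock: 15.63
eef_pos: [378.1, -394.8, 131.7]
eef_rot: [-3.139, -0.002, 1.303]
wrist_force: [0.2, 0.5, 0.2]
finger_gap: 50.3
```

>>> drive_tool(steps=[{"delta_pos": [0,0,0],"yaw": 0,"hand": 50},{"delta_pos": [0,0,0],"yaw": 0,"hand": 50}])

```text
clock: 15.8
eef_pos: [379.2, -396.1, 135.0]
eef_rot: [3.139, 0.002, 1.303]
wrist_force: [-0.0, 0.4, -0.1]
finger_gap: 49.8
```

>>> drive_tool(steps=[{"delta_pos": [0,0.5,-8.5],"yaw": 0,"hand": 50},{"delta_pos": [0,0,0],"yaw": 0,"hand": 30},{"delta_pos": [0,0,0],"yaw": 0,"hand": 18},{"delta_pos": [0,0,0],"yaw": 0,"hand": 8},{"delta_pos": [0,0,0],"yaw": 0,"hand": 8}], squeeze=15)

```text
clock: 16.22
eef_pos: [378.7, -395.0, 124.8]
eef_rot: [3.141, 0.0, 1.303]
wrist_force: [0.2, -0.4, 1.0]
finger_gap: 27.0
```

>>> drive_tool(steps=[{"delta_pos": [0,0,0],"yaw": 0,"hand": 8},{"delta_pos": [0,0,0],"yaw": 0,"hand": 8},{"delta_pos": [0,0,0],"yaw": 0,"hand": 8},{"delta_pos": [0,0,0],"yaw": 0,"hand": 8},{"delta_pos": [0,0,0],"yaw": 0,"hand": 8}])

```text
clock: 16.63
eef_pos: [378.9, -395.0, 124.6]
eef_rot: [3.141, 0.0, 1.303]
wrist_force: [5.5, -2.2, -2.1]
finger_gap: 13.7
```

```bash
python3 - <<'E'
from geo import *
s=manip.read_state(); print(s['clock'],s['eef_pos'],s['wrist_force'],s['finger_gap'])
w=grab('wrist'); crop(w,220,440,100,300,3,'w15')
s=grab('scene'); crop(s,280,480,200,350,4,'s15')
E
```

```text
16.6333 [ 378.9 -395.   124.6] [ 5.5 -2.2 -2.1] 13.7395985682508
```

View pics/w15.png

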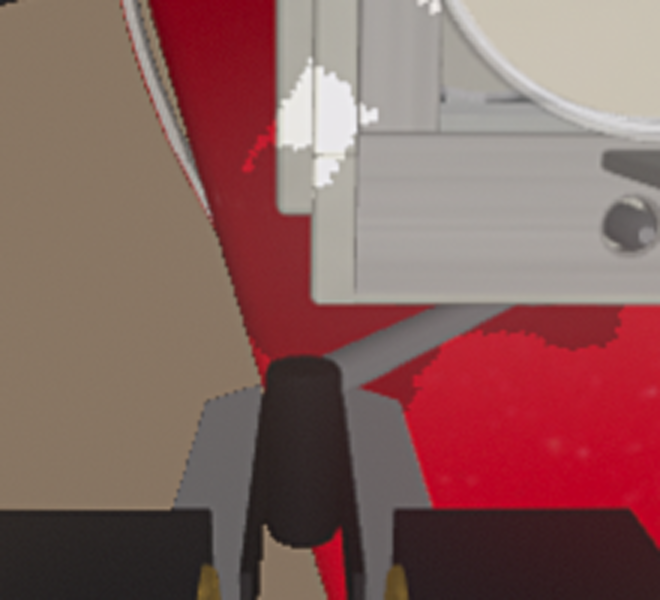

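View pics/s15.png

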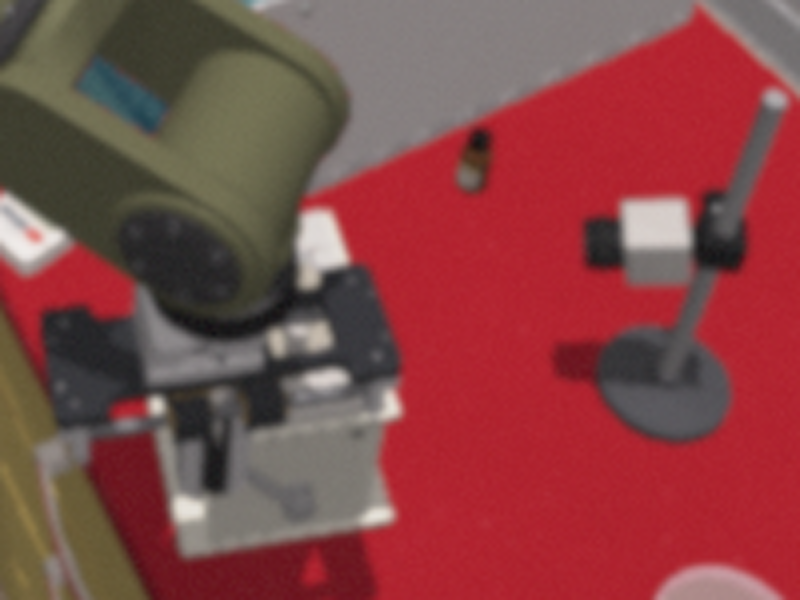

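>>> drive_tool(steps=[{"delta_pos": [6.6,-1.8,4.4],"yaw": 0,"hand": 8},{"delta_pos": [6.8,-1.9,3.7],"yaw": 0,"hand": 8},{"delta_pos": [7.1,-2.0,3.3],"yaw": 0,"hand": 8},{"delta_pos": [7.4,-2.1,2.7],"yaw": 0,"hand": 8},{"delta_pos": [0,0,0],"yaw": 0,"hand": 8}])

```text
clock: 17.15
eef_pos: [407.9, -403.4, 139.6]
eef_rot: [3.14, 0.001, 1.303]
wrist_force: [-4.5, -0.9, 8.2]
finger_gap: 13.5
```

>>> drive_tool(steps=[{"delta_pos": [7.5,-2.1,2.1],"yaw": 0,"hand": 8},{"delta_pos": [7.7,-2.1,1.5],"yaw": 0,"hand": 8},{"delta_pos": [8.2,-2.3,0.9],"yaw": 0,"hand": 8},{"delta_pos": [8.1,-2.2,0.3],"yaw": 0,"hand": 8},{"delta_pos": [0,0,0],"yaw": 0,"hand": 8}])

```text
clock: 17.57
eef_pos: [439.3, -411.8, 143.3]
eef_rot: [3.141, 0.001, 1.303]
wrist_force: [-3.0, -2.5, 5.3]
finger_gap: 13.2
```

>>> drive_tool(steps=[{"delta_pos": [0,0,0],"yaw": 0,"hand": 8},{"delta_pos": [0,0,0],"yaw": 0,"hand": 8},{"delta_pos": [0,0,0],"yaw": 0,"hand": 8}])

```text
clock: 17.82
eef_pos: [437.9, -411.4, 143.4]
eef_rot: [3.141, 0.0, 1.303]
wrist_force: [-1.9, -2.6, 2.1]
finger_gap: 13.3
```

```bash
python3 - <<'E'
from geo import *
s=manip.read_state(); print(s['clock'],s['eef_pos'],s['wrist_force'],s['finger_gap'])
w=grab('wrist'); crop(w,220,440,100,300,3,'w16');cv2.imwrite('pics/w16f.png',w['frame'][:,:,::-1])
s=grab('scene'); crop(s,280,480,200,350,4,'s16')
t=grab('top'); crop(t,360,480,120,260,4,'t16')
E
```

```text
17.8167 [ 437.9 -411.4  143.4] [-1.9 -2.6  2.1] 13.329255320871587
```

View pics/w16f.png

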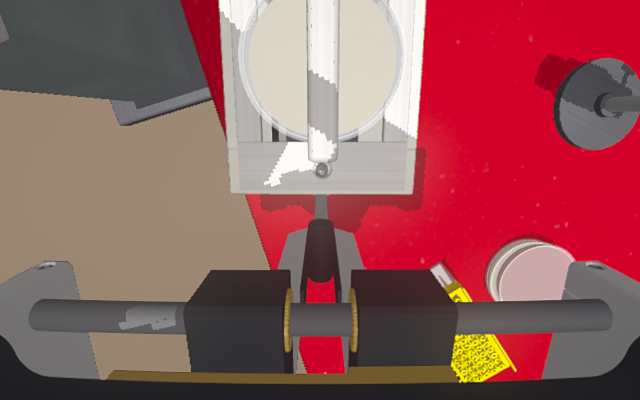

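View pics/s16.png

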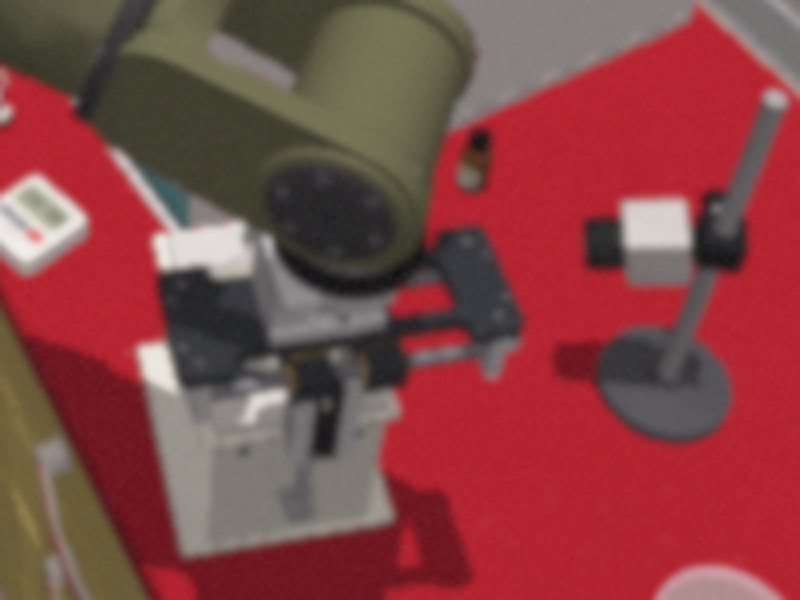

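View pics/w16.png

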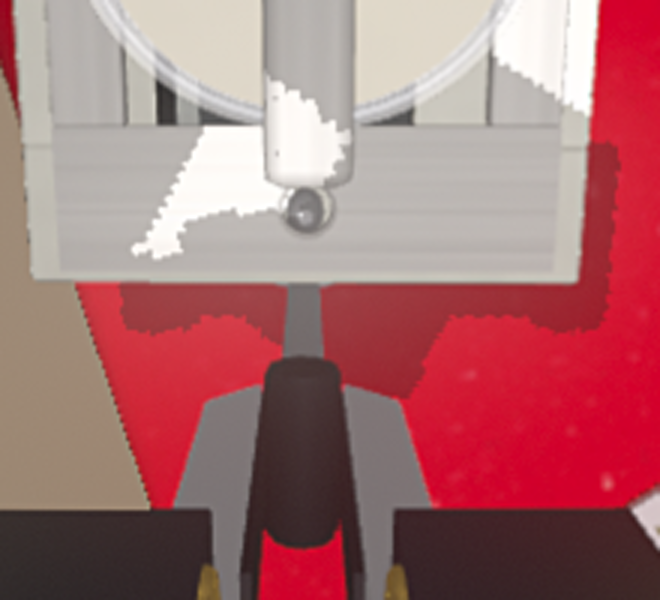

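```bash
python3 - <<'E'
from geo import *
w=load('wrist');P=cloud(w)
c=np.array([467.35,-309.6]);f=np.array([np.cos(2.871),np.sin(2.871)]);g=np.array([-f[1],f[0]])
def st(n,x,y,z):
    p=plane(w,[px(x,y,220,100,3)],z)[0]; u,v=px(x,y,220,100,3); print(n,p,'stand x %.1f y %.1f'%((p[:2]-c)@f,(p[:2]-c)@g),'depth z',P[round(v),round(u),2])
st('handle',303,380,177);st('handle',302,420,177);st('handle',303,530,177)
st('peg2',306,211,147);st('cornerL',33,278,132);st('cornerR',579,283,132); st('rod',303,300,150)
s=manip.read_state()['eef_pos'][:2]+.96*np.array([.964,-.267]); print('grip st',(s-c)@f,(s-c)@g)
hx=0
for L in ([675,-350.4,140.7],[674.5,-351,144]):
  d=np.array(L)-[467.35,-309.6,62]; x=-(d[:2]@f)
  for hx in (-3,-2,-1,0,1,2,3):
    t=.6-np.arcsin(hx/108); z=np.array([np.sin(2*t),np.cos(2*t)]); xl=-( -x*np.cos(2*t)*-1*-1 + 0)
    # view_line x axis = perp of z in plane; miss distance
    miss=np.cross(np.array([x,d[2]]),z); print(hx,round(t,3),'miss %.1f'%miss)
E
```

```text
handle [ 443.8 -393.   177. ] stand x 0.4 y 86.6 depth z 176.86408426951067
handle [ 441.7 -400.   177. ] stand x 0.6 y 94.0 depth z 175.99090174009186
handle [ 436.2 -420.5  177. ] stand x 0.3 y 115.2 depth z 175.67727130549645
peg2 [ 451.  -369.3  147. ] stand x -0.2 y 61.9 depth z 145.2782652430217
cornerL [ 389.4 -369.8  132. ] stand x 59.0 y 78.8 depth z 131.20501710496612
cornerR [ 503.6 -402.4  132. ] stand x -59.7 y 79.7 depth z -2.3960032296194527
rod [ 445.8 -385.8  150. ] stand x 0.4 y 79.2 depth z 118.96253974031526
grip st 0.3001748082797846 105.97727009499476
-3 0.628 miss -9.4
-2 0.619 miss -5.2
-1 0.609 miss -1.1
0 0.6 miss 3.1
1 0.591 miss 7.3
2 0.581 miss 11.4
3 0.572 miss 15.6
-3 0.628 miss -12.6
-2 0.619 miss -8.5
-1 0.609 miss -4.3
0 0.6 miss -0.1
1 0.591 miss 4.1
2 0.581 miss 8.3
3 0.572 miss 12.5<stdin>:15: DeprecationWarning: Arrays of 2-dimensional vectors are deprecated. Use arrays of 3-dimensional vectors instead. (deprecated in NumPy 2.0)
```

>>> drive_tool(steps=[{"delta_pos": [1,-0.3,0],"yaw": 0,"hand": 8},{"delta_pos": [0,0,0],"yaw": 0,"hand": 8},{"delta_pos": [0,0,0],"yaw": 0,"hand": 8},{"delta_pos": [0,0,0],"yaw": 0,"hand": 8},{"delta_pos": [0,0,0],"yaw": 0,"hand": 8}])

```text
clock: 18.38
eef_pos: [438.9, -411.7, 143.4]
eef_rot: [-3.141, -0.0, 1.303]
wrist_force: [-1.6, -3.1, 2.6]
finger_gap: 13.1
```

>>> drive_tool(steps=[{"delta_pos": [0,0,0],"yaw": 0,"hand": 8},{"delta_pos": [0,0,0],"yaw": 0,"hand": 8},{"delta_pos": [0,0,0],"yaw": 0,"hand": 8}])

```text
clock: 18.63
eef_pos: [438.9, -411.7, 143.4]
eef_rot: [-3.142, 0.0, 1.303]
wrist_force: [-2.8, -2.1, 1.3]
finger_gap: 13.4
```

```bash
python3 - <<'E'
from geo import *
s=manip.read_state(); print(s['clock'],s['eef_pos'],s['wrist_force'],s['finger_gap'],np.abs(s['qd']).max())
w=grab('wrist'); crop(w,220,440,60,300,3,'w17');P=cloud(w)
c=np.array([467.35,-309.6]);f=np.array([np.cos(2.871),np.sin(2.871)])
def st(u,v,z): p=plane(w,[(u,v)],z)[0]; return (p[:2]-c)@f
# handle edges by darkness, row 235
g=w['frame'].astype(int).sum(2)
for r in (230,240,250): 
  k=np.where(g[r,300:345]<130)[0]+300; print(r,k.min(),k.max(),[round(st(x,r,172),1) for x in(k.min()-.5,k.max()+.5)])
# carrier plate height and lid height
print([P[v,u,2] for u,v in [(245,155),(400,155),(250,175),(395,175)]])
E
```

```text
18.6333 [ 438.9 -411.7  143.4] [-2.8 -2.1  1.3] 13.373022231745951 0.0014240020901270366Traceback (most recent call last):
  File "<stdin>", line 9, in <module>
    return umr_minimum(a, axis, None, out, keepdims, initial, where)
ValueError: zero-size array to reduction operation minimum which has no identity
```

View pics/w17.png

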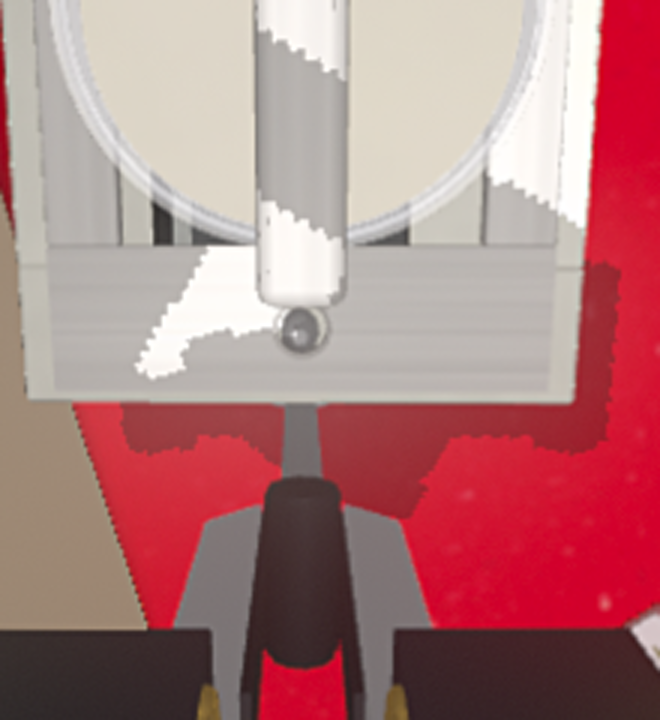

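```bash
python3 - <<'E'
from cell import manip
print(manip.sign_off())
E
```

```text
the job is handed in; nothing more can be done
None
```

I seated the carrier on both pegs, let it go, swung the lever and handed the job in at 18.6 s of the 64 s. I was still gripping the lever with the mirror at about 0.606 rad; the job reports no verdict.

**Last checks:**
- **Carrier:** while still gripped on the deck, its top measured 139 mm against the 138 mm expected. After release, the pictures show it square on the deck with both pegs in their holes. The step that would have measured its height at the end stopped on a script error, so that last look is by eye only.
- **Mirror and line of sight:** I put the lens 211 mm in front of the axle and 79–82 mm above it, so the target tilt is 0.60–0.61 rad. The handle was at stand x of about −0.6 mm. The line of sight should miss the lens centre by about 3 mm, against the 18 mm allowed.
- **Hold:** the arm was still. The wrist force was about 3.7 N and the finger opening 13.4 mm on the 14 mm handle.

**What disagreed:**
- **Fingertip position:** in the wrist camera's depth readings, the fingertips sat about 28 mm higher than the reported tool position and the given overhang imply. My first grasp closed above the bail without touching it. I then set grasp heights from the camera.
- **Lens position:** one estimate using two cameras was about 9 mm off the depth reading. I used the depth reading.
- **Scene camera:** it placed the pegs about 5 mm away from where the wrist camera did. I worked from the wrist camera.

I did not touch the camera or the bystanders.

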